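Set out the sharpening stones from coarse to fine

TASK

Set up the sharpening line: lay one bench stone in each of the four stone holders, flat between the end stops, centred and squarely in line with its holder, in order of shade from the darkest (coarse) in the holder next to the tray of dull knives to the palest (fine) in the holder next to the leather strop. Set the stones down without dropping them, and leave the strop and the tray where they are.

Things in the scene. Friction and masses are not known exactly. Their poses are not given: they have to be found in the camera images.
- stone_charcoal_mid (a point): Bench sharpening stone, plain rectangular bar 125 x 45 x 25 mm, about 0.3 kg, colour charcoal black: the darkest, coarsest. Lies flat on the bench at the start, its long side roughly across the robot's view (along y, up to 20 degrees off). Point: its centre, 12.5 mm above its underside. x along its length, y across its 45 mm width, z up.
- stone_brown_mid (a point): Bench sharpening stone, plain rectangular bar 125 x 45 x 25 mm, about 0.3 kg, colour dark rust brown: second darkest. Lies flat on the bench at the start, its long side roughly across the robot's view (along y, up to 20 degrees off). Point: its centre, 12.5 mm above its underside. x along its length, y across its 45 mm width, z up.
- stone_grey_green_mid (a point): Bench sharpening stone, plain rectangular bar 125 x 45 x 25 mm, about 0.3 kg, colour light grey-green: second palest. Lies flat on the bench at the start, its long side roughly across the robot's view (along y, up to 20 degrees off). Point: its centre, 12.5 mm above its underside. x along its length, y across its 45 mm width, z up.
- stone_ivory_mid (a point): Bench sharpening stone, plain rectangular bar 125 x 45 x 25 mm, about 0.3 kg, colour ivory white: the palest, finest. Lies flat on the bench at the start, its long side roughly across the robot's view (along y, up to 20 degrees off). Point: its centre, 12.5 mm above its underside. x along its length, y across its 45 mm width, z up.
- holder_1: Fixed stone holder, left (+y) end of a row of four, 95 mm apart, on a green mat: two rubber feet joined by steel rods, 165 x 50 mm. Origin: centre of its underside; x along its length, away from the robot. The stone lies along x on beds 15 mm above the origin, between end stops 137 mm apart that rise 9 mm more; open at its sides. The middle 90 mm is free for fingers down to the mat.
- holder_2: Fixed stone holder, second from left of a row of four, 95 mm apart, on a green mat: two rubber feet joined by steel rods, 165 x 50 mm. Origin: centre of its underside; x along its length, away from the robot. The stone lies along x on beds 15 mm above the origin, between end stops 137 mm apart that rise 9 mm more; open at its sides. The middle 90 mm is free for fingers down to the mat.
- holder_3: Fixed stone holder, third from left of a row of four, 95 mm apart, on a green mat: two rubber feet joined by steel rods, 165 x 50 mm. Origin: centre of its underside; x along its length, away from the robot. The stone lies along x on beds 15 mm above the origin, between end stops 137 mm apart that rise 9 mm more; open at its sides. The middle 90 mm is free for fingers down to the mat.
- holder_4: Fixed stone holder, right (-y) end of a row of four, 95 mm apart, on a green mat: two rubber feet joined by steel rods, 165 x 50 mm. Origin: centre of its underside; x along its length, away from the robot. The stone lies along x on beds 15 mm above the origin, between end stops 137 mm apart that rise 9 mm more; open at its sides. The middle 90 mm is free for fingers down to the mat.
- strop: Leather strop: brown leather on a pale wooden paddle 170 x 56 x 24 mm with a round wooden handle 90 mm long to the far side (+x). Lies loose on the mat at one end of the row of holders, sometimes the left, sometimes the right, its centre about 100 mm from the centre of the end holder. Origin: centre of the paddle's underside.
- blade_tray: Bright open metal tray 190 x 60 x 22 mm with three dull knives in it. Lies loose on the mat at the other end of the row from the strop. Origin: centre of its underside.
There are look-alikes about, which are no part of the job. What is shaped like the part that bears stone_ivory_mid but purple is not meant.

How it is judged:
At the end, for the whole second after the job is handed in: Darkest stone in the holder next to the tray, then by shade to the palest next to the strop. Each lies flat on its beds (3 mm, 0.06 rad), centred within 10 mm lengthwise and 12 mm sideways, in line within 0.14 rad, released and at rest (((horizontal distance between strop and holder_4 below 0.17 m and (x of stone_charcoal_mid in the frame of holder_1 between -0.01 and 0.01 m and y of stone_charcoal_mid in the frame of holder_1 between -0.012 and 0.012 m and z of stone_charcoal_mid in the frame of holder_1 between 0.0245 and 0.0305 m and angle between the x axis of stone_charcoal_mid and the x axis of holder_1, either way round below 0.14 rad and angle between stone_charcoal_mid's own z axis and vertical below 0.06 rad) and (x of stone_brown_mid in the frame of holder_2 between -0.01 and 0.01 m and y of stone_brown_mid in the frame of holder_2 between -0.012 and 0.012 m and z of stone_brown_mid in the frame of holder_2 between 0.0245 and 0.0305 m and angle between the x axis of stone_brown_mid and the x axis of holder_2, either way round below 0.14 rad and angle between stone_brown_mid's own z axis and vertical below 0.06 rad) and (x of stone_grey_green_mid in the frame of holder_3 between -0.01 and 0.01 m and y of stone_grey_green_mid in the frame of holder_3 between -0.012 and 0.012 m and z of stone_grey_green_mid in the frame of holder_3 between 0.0245 and 0.0305 m and angle between the x axis of stone_grey_green_mid and the x axis of holder_3, either way round below 0.14 rad and angle between stone_grey_green_mid's own z axis and vertical below 0.06 rad) and (x of stone_ivory_mid in the frame of holder_4 between -0.01 and 0.01 m and y of stone_ivory_mid in the frame of holder_4 between -0.012 and 0.012 m and z of stone_ivory_mid in the frame of holder_4 between 0.0245 and 0.0305 m and angle between the x axis of stone_ivory_mid and the x axis of holder_4, either way round below 0.14 rad and angle between stone_ivory_mid's own z axis and vertical below 0.06 rad)) or (horizontal distance between strop and holder_1 below 0.17 m and (x of stone_charcoal_mid in the frame of holder_4 between -0.01 and 0.01 m and y of stone_charcoal_mid in the frame of holder_4 between -0.012 and 0.012 m and z of stone_charcoal_mid in the frame of holder_4 between 0.0245 and 0.0305 m and angle between the x axis of stone_charcoal_mid and the x axis of holder_4, either way round below 0.14 rad and angle between stone_charcoal_mid's own z axis and vertical below 0.06 rad) and (x of stone_brown_mid in the frame of holder_3 between -0.01 and 0.01 m and y of stone_brown_mid in the frame of holder_3 between -0.012 and 0.012 m and z of stone_brown_mid in the frame of holder_3 between 0.0245 and 0.0305 m and angle between the x axis of stone_brown_mid and the x axis of holder_3, either way round below 0.14 rad and angle between stone_brown_mid's own z axis and vertical below 0.06 rad) and (x of stone_grey_green_mid in the frame of holder_2 between -0.01 and 0.01 m and y of stone_grey_green_mid in the frame of holder_2 between -0.012 and 0.012 m and z of stone_grey_green_mid in the frame of holder_2 between 0.0245 and 0.0305 m and angle between the x axis of stone_grey_green_mid and the x axis of holder_2, either way round below 0.14 rad and angle between stone_grey_green_mid's own z axis and vertical below 0.06 rad) and (x of stone_ivory_mid in the frame of holder_1 between -0.01 and 0.01 m and y of stone_ivory_mid in the frame of holder_1 between -0.012 and 0.012 m and z of stone_ivory_mid in the frame of holder_1 between 0.0245 and 0.0305 m and angle between the x axis of stone_ivory_mid and the x axis of holder_1, either way round below 0.14 rad and angle between stone_ivory_mid's own z axis and vertical below 0.06 rad))) and linear speed of each of stone_charcoal, stone_brown, stone_grey_green, stone_ivory below 0.02 m/s and angular speed of each of stone_charcoal, stone_brown, stone_grey_green, stone_ivory below 0.2 rad/s); the robot touches nothing.
It fails at once if the strop is shifted by more than 20 mm (distance of strop from where it was at the start of the episode above 0.02 m).
It fails at once if the tray of knives is shifted by more than 20 mm (distance of blade_tray from where it was at the start of the episode above 0.02 m).
It fails at once if a stone is dropped (falls free by more than about 30 mm) ((linear speed of stone_charcoal above 0.75 m/s and contact force between the fingers and stone_charcoal below 0.05 N) or (linear speed of stone_brown above 0.75 m/s and contact force between the fingers and stone_brown below 0.05 N) or (linear speed of stone_grey_green above 0.75 m/s and contact force between the fingers and stone_grey_green below 0.05 N) or (linear speed of stone_ivory above 0.75 m/s and contact force between the fingers and stone_ivory below 0.05 N)).
It also fails if it takes over 115 s, if anything falls off the work surface, if the arm or the gripper's body presses on something with over 40 N, if the wrist force passes 120 N, or if a joint passes its speed limit or range.

ROBOT

A 7-joint arm with a two-finger parallel gripper is mounted at the origin on the work surface. World frame = base frame: x ahead of the robot, y to its left, z up, the work surface at z = 0. Lengths are in m, angles in rad, forces in N, time in s.
With the tool pointing down it reaches from about 0.4 to 0.85 m from the base axis. Payload 4.5 kg.
Tool frame: the origin (TCP) lies midway between the tips of the shut fingers; the grasp point (between the pads) lies 19 mm behind it; z points along the fingers, x is the direction in which the jaws open and shut, and the axes are right-handed (so a half turn about z gives the same grasp; the last joint's range is limited). The gripper opens to 88 mm and grips with 3 to 60 N. Pads are 18 mm wide; open, the fingers measure 123 mm over their backs; the gripper's body (75 mm by 187 mm) begins 45 mm behind the grasp point.
Start: joints at [1.202, 0.689, -0.195, 1.565, 0.157, 0.902, -0.215], TCP at [0.245, -0.575, 0.239] pointing down, gripper open.
Joint ranges: [-3.01, 3.01], [-0.46, 2.08], [-1.47, 1.51], [0.13, 2.56], [-1, 4.14], [0.04, 2.09], [-2.66, 2.66]. Speed limits (rad/s): [2.57, 2.57, 3.14, 3.14, 3.14, 3.14, 3.14].

INTERFACE

Orientations are given as a unit quaternion [x, y, z, w].
In Python, from plant import r gives the robot as it stands. The module is installed in compiled form; this text tells all that it offers.
- The arm moves only by the tool play_rows, never from a script. Its argument "increments" is a list of rows, each a list of 7 numbers: the opening, from 0 (shut) to 1 (fully open), then the shift along the tool's x, y, z in mm, then the turn, a rotation vector about the tool's x, y, z in rad. In form: [[hand, dx, dy, dz, wx, wy, wz], ...]. A call has exactly 8 rows; each row shifts and turns the pose as measured when the row begins, along the tool's axes as they then stand; what a row does not reach is not made up. A row lasts 1/8 s, in which the tool goes at most 62.5 mm and 10.7 degrees, less where a joint would pass 70% of its speed; a pose out of reach is approached as far as the arm can. A call is refused whole if a number of a shift passes 62.5 or a number of a turn 0.188, either way. A call with a gripper value outside its range is refused whole. The fingers move at their own pace and stop on an object; "grip_force" is the grip in N (left out, the last holds). Time passes only in rows, so rows that do not move let the fingers close, or fill a call up. It gives the time, the measured TCP pose, the force and the opening at its end, in the units of the state.
- r.get_state(): the state, without advancing time (a new reading comes with each control period).
- r.snapshot(name): name is "scene" or "top"; returns the picture (384x512x3 uint8, red, green, blue); there is no depth.
- r.get_calibration(name): a dict with "fx", "fy", "cx", "cy" (pixels), "R" (3x3) and "t" (3): a world point X has camera coordinates R X + t. Camera axes: x right, y down, z forward; pixel columns grow to the right and rows downward; lengths in m; the calibration is good to about 2 mm. A picture is of the moment at which its call begins. get_calibration takes no time and is no camera call.
- r.finish_job(): hands the job in, once; it reports no verdict.
The state is a dict: "clock": time; "q": joint angles; "qd": joint speeds; "joint_torque": joint torques, N m; "tool_pos": TCP position; "eef_rot": TCP orientation; "contact_force": force on the tool from outside, world axes, zero at the start; "moment": the same for the moment, N m; "opening": opening from 0.0 (shut) to 1.0 (fully open).
Only numpy, scipy, OpenCV 4.12 (cv2) and the standard library are available. Lean on these libraries where they do the work, as an engineer would, in place of code of your own. Each camera call takes 0.05 s, during which the arm holds its last target.

## Working session

There is one attempt and no reset: what is moved stays moved. The work goes in short steps, Python scripts to look and compute and a tool call to move; the robot and the scene stay as the last step left them, time stands still between calls to the robot, and variables do not carry over. Pictures are saved under pics/ and viewed, and the job is handed in when it is done.

Besides the shell and the picture viewer there is one more tool, called after "Call:" as a command line: name --pt "numbers of a row" for each row, then --argument value for the rest. play_rows: Moves the arm, as the interface text tells. Its arguments: {"type":"object","properties":{"increments":{"type":"array"},"grip_force":{"type":"number"}},"required":["increments"]}

```bash
mkdir -p pics
python3 - <<'E'
from plant import r
import cv2
s=r.get_state();print(s)
for n in("scene","top"):
    im=r.snapshot(n);cv2.imwrite(f"pics/{n}0.png",im[...,::-1])
    c=r.get_calibration(n);print(n,c)
E
```

```text
{'clock': 0.0, 'q': array([ 1.20180578,  0.69000775, -0.19447554,  1.5663245 ,  0.1573177 ,
        0.90247987, -0.21510102]), 'qd': array([ 6.54878648e-05,  1.11132022e-04,  1.41469674e-03,  1.54186343e-03,
       -1.55578824e-03, -5.14298964e-04, -7.24183300e-05]), 'joint_torque': array([ 5.32362828e-04, -5.27571774e+01, -1.26726966e+00, -1.53429186e+01,
       -5.26933826e-02,  6.56384480e-03,  1.42050203e-04]), 'tool_pos': array([ 0.24468143, -0.57444085,  0.23789942]), 'eef_rot': array([ 8.34279098e-01, -5.51341591e-01, -8.05211757e-04, -4.33369125e-04]), 'contact_force': array([-0.03198175, -0.50492178,  0.46539611]), 'moment': array([-0.06002765, -0.01727192, -0.07187311]), 'opening': 0.9988570605013785}
scene {'fx': 466.10160956768044, 'fy': 466.10160956768044, 'cx': 252.46077924572685, 'cy': 184.45571900672005, 'R': array([[ 0.76344371,  0.64575111,  0.01261775],
       [ 0.36691326, -0.41754274, -0.83128378],
       [-0.53153397,  0.63926799, -0.55570502]]), 't': array([-0.39628269, -0.14044612,  1.39261237])}
top {'fx': 455.22347170001245, 'fy': 455.22347170001245, 'cx': 255.83213296635046, 'cy': 199.32669554244154, 'R': array([[-0.01520985, -0.99987028, -0.00529925],
       [-0.97534368,  0.01600333, -0.22011042],
       [ 0.22016667,  0.00182074, -0.97546057]]), 't': array([0.01797258, 0.46961465, 0.90064744])}
```

View pics/top0.png

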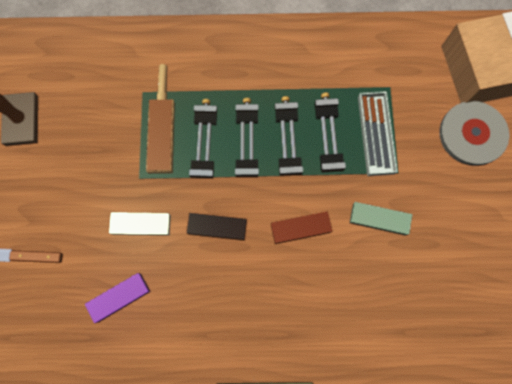

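View pics/scene0.png

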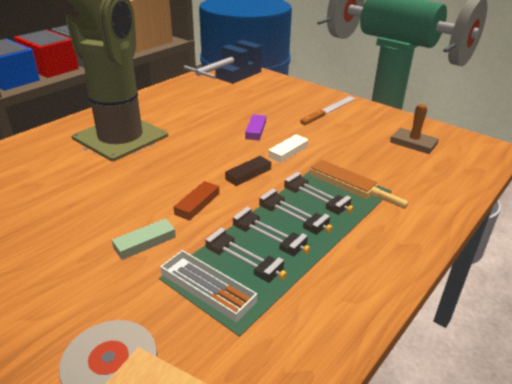

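```bash
cat > h.py <<'E'
from plant import r
import cv2, numpy as np
def rect(im,n,z,x0=.3,x1=.85,y0=-.35,y1=.35,s=1000):
    # output: rows = x decreasing, cols = y decreasing, s px per m
    c=r.get_calibration(n);K=np.array([[c['fx'],0,c['cx']],[0,c['fy'],c['cy']],[0,0,1]])
    R,t=c['R'],c['t']
    H=K@np.column_stack([R[:,0],R[:,1],R[:,2]*z+t])  # (x,y,1)->pix
    A=np.array([[0,-1/s,x1],[-1/s,0,y1],[0,0,1]])    # (col,row)->x,y
    return cv2.warpPerspective(im,H@A,(int((y1-y0)*s),int((x1-x0)*s)),flags=cv2.INTER_CUBIC|cv2.WARP_INVERSE_MAP)
def pix(X,n='top'):
    c=r.get_calibration(n);p=c['R']@np.array(X)+c['t']
    return np.array([c['fx']*p[0]/p[2]+c['cx'],c['fy']*p[1]/p[2]+c['cy']])
def world(u,v,z,n='top'):
    c=r.get_calibration(n);d=c['R'].T@np.array([(u-c['cx'])/c['fx'],(v-c['cy'])/c['fy'],1]);o=-c['R'].T@c['t']
    return o+d*(z-o[2])/d[2]
E
python3 - <<'E'
from h import *
im=cv2.imread('pics/top0.png')
for p in [(140,90),(394,90),(160,135),(203,140),(333,135),(139,223),(217,226),(301,227),(381,218),(117,297)]: print(p,world(*p,0.02).round(3))
a=rect(im,'top',0.022,x0=.52,x1=.80,y0=-.32,y1=.26,s=1300); cv2.imwrite('pics/rect.png',a);print(a.shape)
# other view same
b=rect(cv2.imread('pics/scene0.png'),'scene',0.022,x0=.52,x1=.80,y0=-.32,y1=.26,s=1300); cv2.imwrite('pics/rects.png',b)
E
```

```text
(140, 90) [0.739 0.272 0.02 ]
(394, 90) [ 0.728 -0.309  0.02 ]
(160, 135) [0.628 0.223 0.02 ]
(203, 140) [0.615 0.127 0.02 ]
(333, 135) [ 0.622 -0.164  0.02 ]
(139, 223) [0.429 0.262 0.02 ]
(217, 226) [0.42  0.095 0.02 ]
(301, 227) [ 0.415 -0.085  0.02 ]
(381, 218) [ 0.432 -0.257  0.02 ]
(117, 297) [0.275 0.301 0.02 ]
(364, 754, 3)
```

View pics/rect.png

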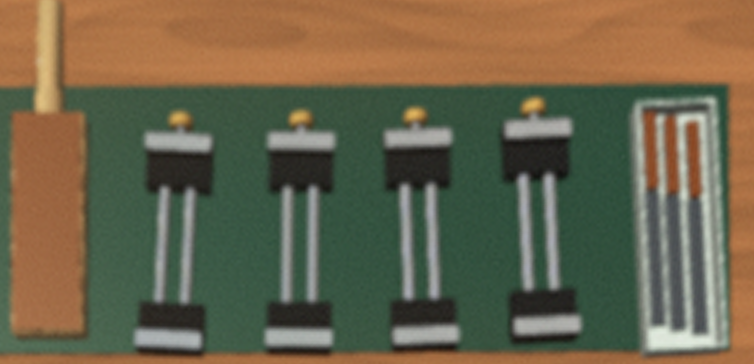

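View pics/rects.png

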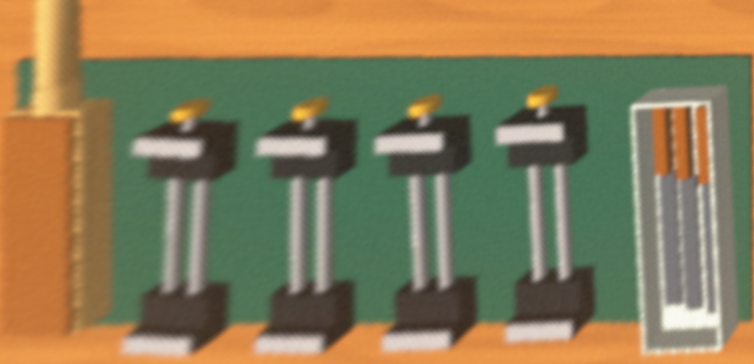

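```bash
cat > meas.py <<'E'
from h import *
W=lambda im,n,z:rect(im,n,z,x0=.52,x1=.80,y0=-.32,y1=.26,s=4000)
im=cv2.imread('pics/top0.png');sc=cv2.imread('pics/scene0.png')
def plates(a):
    hsv=cv2.cvtColor(a,cv2.COLOR_BGR2HSV)
    m=((hsv[...,1]<60)&(hsv[...,2]>120)).astype(np.uint8)
    m=cv2.morphologyEx(m,cv2.MORPH_OPEN,np.ones((36,100),np.uint8))
    n,l,st,ct=cv2.connectedComponentsWithStats(m);o=[]
    for i in range(1,n):
        if st[i,4]>3000:
            rc=cv2.minAreaRect(np.argwhere(l==i)[:,::-1].astype(np.float32))
            (u,v),(w,h),an=rc
            o.append((.80-v/4000,.26-u/4000,w/4,h/4,an))
    return sorted(o,key=lambda t:-t[1])
for z in (.024,.026,.028):
    print(z)
    for a,n in((im,'top'),(sc,'scene')):
        for p in plates(W(a,n,z)): print(n,np.round(p,4))
E
python3 meas.py
```

```text
0.024
top [ 0.5392  0.1314 12.     50.25   90.    ]
top [ 0.6908  0.1231 12.5    49.25   90.    ]
top [5.400e-01 3.040e-02 1.200e+01 5.125e+01 9.000e+01]
top [6.914e-01 2.840e-02 1.175e+01 5.025e+01 9.000e+01]
top [ 6.936e-01 -6.150e-02  1.175e+01  4.950e+01  9.000e+01]
top [ 5.421e-01 -6.790e-02  1.125e+01  4.875e+01  9.000e+01]
top [ 0.7009 -0.154  49.5    11.75   -0.    ]
top [ 0.5494 -0.1612 11.25   49.5    90.    ]
top [ 0.5381 -0.2669 15.75   65.25   90.    ]
scene [ 0.5371  0.1355 12.25   48.5    90.    ]
scene [ 0.6874  0.1308 56.     15.25   -0.    ]
scene [6.884e-01 3.510e-02 5.525e+01 1.425e+01 0.000e+00]
scene [5.379e-01 3.400e-02 1.175e+01 4.850e+01 9.000e+01]
scene [ 0.6909 -0.0555 54.     14.25    0.    ]
scene [ 0.5403 -0.0632 49.5    12.     -0.    ]
scene [ 0.6983 -0.1482 14.     53.     90.    ]
scene [ 0.5476 -0.1572 49.     12.25    0.    ]
scene [ 0.7273 -0.2672 14.7383 62.3731 88.4926]
scene [  0.5956  -0.2683 125.4318  77.5124  87.5283]
0.026
top [ 0.5386  0.131  12.25   50.     90.    ]
top [ 0.6898  0.123  12.5    49.     90.    ]
top [5.395e-01 3.020e-02 5.
[... 1089 characters left out ...]
]
top [ 5.41e-01 -6.75e-02  1.10e+01  4.85e+01  9.00e+01]
top [ 0.6991 -0.1532 11.75   49.     90.    ]
top [ 0.5483 -0.1604 11.5    49.25   90.    ]
top [ 0.537  -0.2656 16.     64.75   90.    ]
scene [ 0.5406  0.1304 48.25   12.25   -0.    ]
scene [ 0.69    0.1258 15.     55.5    90.    ]
scene [6.909e-01 3.060e-02 5.475e+01 1.425e+01 0.000e+00]
scene [5.414e-01 2.940e-02 1.175e+01 4.825e+01 9.000e+01]
scene [ 0.6934 -0.0595 53.5    14.25    0.    ]
scene [ 0.5438 -0.0674 49.25   12.     -0.    ]
scene [ 0.7008 -0.1516 14.     52.75   90.    ]
scene [ 0.5511 -0.1605 12.25   48.5    90.    ]
scene [ 0.7296 -0.27   14.6347 61.7164 89.1319]
scene [  0.5987  -0.271  124.7008  77.      87.3974]
```

```bash
cat > fit.py <<'E'
from h import *
from scipy.optimize import minimize
def proj(X,n):
    c=r.get_calibration(n);p=X@c['R'].T+c['t'];return p[:,:2]/p[:,2:]*[c['fx'],c['fy']]+[c['cx'],c['cy']]
def cor(x,y,a,zb):
    P=np.array([[i*.0625,j*.0225,k*.025] for i in(-1,1) for j in(-1,1) for k in(0,1)])
    c,s=np.cos(a),np.sin(a);return P@np.array([[c,s,0],[-s,c,0],[0,0,1]])+[x,y,zb]
def hullmask(q,sh,S=4):
    h=cv2.convexHull(((q+.5)*S-.5).astype(np.float32)).round().astype(np.int32)
    m=np.zeros((sh[0]*S,sh[1]*S),np.uint8);cv2.fillConvexPoly(m,h,255)
    return cv2.resize(m,(sh[1],sh[0]),interpolation=cv2.INTER_AREA)/255.
def segm(im,kind):
    h=cv2.cvtColor(im,cv2.COLOR_BGR2HSV).astype(int);H,S,V=h[...,0],h[...,1],h[...,2]
    return {'ivory':(S<70)&(V>110),'charcoal':(V<70),'brown':((H<9)|(H>172))&(S>110)&(V<190)&(V>25),'green':(H>45)&(H<90)&(S>30)&(S<130)&(V>70)}[kind]
def fit(im,n,kind,g,zb=0.):
    uv=proj(np.array([[g[0],g[1],zb+.0125]]),n)[0].astype(int);w=55
    m=segm(im,kind)
    mm=np.zeros_like(m);mm[max(0,uv[1]-w):uv[1]+w,max(0,uv[0]-w):uv[0]+w]=1
    m=(m&mm).astype(np.uint8)
    m=cv2.morphologyEx(m,cv2.MORPH_OPEN,np.ones((3,3),np.uint8))
    nn,l,st,_=cv2.connectedComponentsWithStats(m)
    m=(l==1+np.argmax(st[1:,4])).astype(np.float64)
    f=lambda p:np.abs(hullmask(proj(cor(*p,zb),n),m.shape)-m).sum()
    b=min((minimize(f,[g[0],g[1],a],method='Nelder-Mead',options=dict(initial_simplex=[[g[0],g[1],a],[g[0]+.01,g[1],a],[g[0],g[1]+.01,a],[g[0],g[1],a+.15]],maxiter=150)) for a in np.array([-.25,0,.25])+g[2]),key=lambda o:o.fun)
    return b.x,b.fun,m.sum()
E
python3 - <<'E'
from fit import *
G={'ivory':(.429,.262,np.pi/2),'charcoal':(.42,.095,np.pi/2),'brown':(.415,-.085,np.pi/2),'green':(.432,-.257,np.pi/2)}
for n in('top','scene'):
    im=cv2.imread(f'pics/{n}0.png')
    for k,g in G.items():
        x,e,a=fit(im,n,k,g);print(n,k,x.round(4),round(e,1),a)
c=cv2.imread('pics/top0.png')[190:330,70:430];cv2.imwrite('pics/crop.png',cv2.resize(c,None,fx=2.2,fy=2.2,interpolation=cv2.INTER_CUBIC))
E
```

```text
top ivory [0.4297 0.2622 1.5264] 65.9 1317.0
top charcoal [0.4205 0.0955 1.4498] 251.5 1082.0
top brown [ 0.4159 -0.0855  1.7808] 202.2 1133.0
top green [ 0.4329 -0.2577  1.3647] 229.5 1173.0
scene ivory [0.4242 0.2746 1.6456] 117.7 507.0
scene charcoal [-1.0516  1.7162  3.2519] 66.0 66.0Traceback (most recent call last):
  File "<stdin>", line 6, in <module>
  File "fit.py", line 22, in fit
    m=(l==1+np.argmax(st[1:,4])).astype(np.float64)
            ~~~~~~~~~^^^^^^^^^^
    return _wrapfunc(a, 'argmax', axis=axis, out=out, **kwds)
    return bound(*args, **kwds)
ValueError: attempt to get argmax of an empty sequence
```

Run:
```python
from fit import *
im=cv2.imread('pics/top0.png')
P={'ivory':(.4297,.2622,1.5264),'charcoal':(.4205,.0955,1.4498),'brown':(.4159,-.0855,1.7808),'green':(.4329,-.2577,1.3647)}
x0,y0,f=70,190,2.2
c=cv2.resize(im[y0:330,x0:430],None,fx=f,fy=f,interpolation=cv2.INTER_CUBIC)
for k,p in P.items():
    q=proj(cor(*p,0),'top'); 
    for s in (0,1):
        t=q[[s,2+s,6+s,4+s]]
        cv2.polylines(c,[(((t-[x0,y0]+.5)*f-.5)).round().astype(int)],True,(0,255,255) if s else (255,255,0),1)
cv2.imwrite('pics/crop.png',c)
```

```text
(no output)
```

View pics/crop.png

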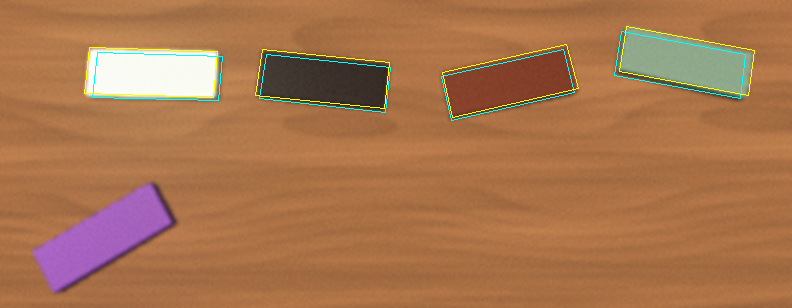

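Candidates (top image): white bar (139,223) is ivory. The purple bar (117,297) is a look-alike and is excluded. Charcoal is at (217,226), brown (301,227) and grey-green (381,218). The crop confirms all four, with outlines fitting to about 2 mm. The strop is at (160,135), next to holder_1, so ivory goes to h1, green to h2, brown to h3 and charcoal to h4.

```bash
cat > plan.py <<'E'
from h import *
from scipy.spatial.transform import Rotation as Ro
def yaw(R): return np.arctan2(R[1,0],R[0,0])
def state():
    s=r.get_state();R=Ro.from_quat(s['eef_rot']).as_matrix();return s,np.array(s['tool_pos']),R
def plan(wps,p=None,R=None):
    """wps: (n, hand, x,y,z,phi) -> rows"""
    s,p0,R0=state()
    print('t',round(float(s['clock']),2),'p',p0.round(4),'yaw',round(yaw(R0),3),'q',s['q'].round(2),'F',s['contact_force'].round(1),'op',round(float(s['opening']),3))
    p=p0.copy();R=R0;rows=[]
    for (n,hd,x,y,z,phi) in wps:
        for i in range(n):
            Rt=np.column_stack([[np.cos(phi),np.sin(phi),0],[np.sin(phi),-np.cos(phi),0],[0,0,-1]])
            k=n-i
            d=R.T@(np.array([x,y,z])-p)/k*1000
            w=Ro.from_matrix(R.T@Rt).as_rotvec()/k
            d=np.round(d*2)/2;w=np.round(w,2)
            rows.append([hd]+[float(v)+0. for v in d]+[float(v)+0. for v in w])
            p=p+R@d/1000;R=R@Ro.from_rotvec(w).as_matrix()
    for i,a in enumerate(rows): print(str(a).replace('.0,',',').replace('.0]',']')+',', '' if (i+1)%8 else '\n--')
E
python3 -c "
from plan import *
plan([(8,1,.433,-.258,.10,-.206)])"
```

```text
t 0.1 p [ 0.2448 -0.5745  0.238 ] yaw -1.168 q [ 1.2   0.69 -0.19  1.57  0.16  0.9  -0.22] F [-0.1 -0.  -0.6] op 1.001
[1, -27, -37, 17.5, 0, 0, -0.12], 
[1, -22.5, -40, 17.5, 0, 0, -0.12], 
[1, -17.5, -42.5, 17, 0, 0, -0.12], 
[1, -12.5, -44.5, 17.5, 0, 0, -0.12], 
[1, -7, -45.5, 17, 0, 0, -0.12], 
[1, -1.5, -46, 17.5, 0, 0, -0.12], 
[1, 4.5, -46, 17, 0, 0, -0.12], 
[1, 9.5, -45, 17.5, 0, 0, -0.12], 
--
```

Call:
play_rows --pt "1 -27 -37 17.5 0 0 -0.12" --pt "1 -22.5 -40 17.5 0 0 -0.12" --pt "1 -17.5 -42.5 17 0 0 -0.12" --pt "1 -12.5 -44.5 17.5 0 0 -0.12" --pt "1 -7 -45.5 17 0 0 -0.12" --pt "1 -1.5 -46 17.5 0 0 -0.12" --pt "1 4.5 -46 17 0 0 -0.12" --pt "1 9.5 -45 17.5 0 0 -0.12" --grip_force 30

```text
clock: 1.1
tool_pos: [0.4324, -0.2522, 0.094]
eef_rot: [0.996, -0.094, -0.0, 0.001]
contact_force: [0.6, -0.7, 0.3]
opening: 0.999
```

```bash
python3 -c "
from plan import *
plan([(3,1,.433,-.258,.06,-.206),(5,1,.433,-.258,.0045,-.206)])"
```

```text
t 1.1 p [ 0.4324 -0.2522  0.094 ] yaw -0.187 q [ 0.59  0.78 -0.25  2.05  0.51  0.36 -0.25] F [ 0.6 -0.7  0.3] op 0.999
[1, 0.5, 2, 11.5, 0, 0, 0.01], 
[1, 0.5, 1.5, 11.5, 0, 0, 0], 
[1, 0.5, 2, 11, 0, 0, 0.01], 
[1, 0, 0, 11, 0, 0, 0], 
[1, 0, 0, 11, 0, 0, 0], 
[1, 0, 0, 11, 0, 0, 0], 
[1, 0, 0, 11.5, 0, 0, 0], 
[1, 0, 0, 11, 0, 0, 0], 
--
```

Call:
play_rows --pt "1 0.5 2 14 0 0 0.01" --pt "1 0.5 1.5 17 0 0 0" --pt "1 0.5 2 17 0 0 0.01" --pt "1 0 0 14 0 0 0" --pt "1 0 0 10 0 0 0" --pt "1 0 0 6 0 0 0" --pt "1 0 0 2 0 0 0" --pt "1 0 0 0 0 0 0"

```text
clock: 2.1
tool_pos: [0.4334, -0.2565, 0.0093]
eef_rot: [0.995, -0.102, -0.001, 0.0]
contact_force: [-0.3, -0.1, -0.1]
opening: 1.001
```

Run:
```python
from plan import *
plan([(2,1,.433,-.258,.005,-.206)])
for n in('top','scene'):cv2.imwrite(f'pics/{n}1.png',r.snapshot(n)[...,::-1])
a=cv2.imread('pics/top1.png')[150:290,300:480];b=cv2.imread('pics/scene1.png')[150:290,60:240]
cv2.imwrite('pics/c1.png',cv2.resize(np.hstack([a,b]),None,fx=2.2,fy=2.2))
```

```text
t 2.1 p [ 0.4334 -0.2565  0.0093] yaw -0.205 q [ 0.51  0.94 -0.11  2.06  0.56  0.17 -0.32] F [-0.3 -0.1 -0.1] op 1.001
[1, 0, 1, 2, 0, 0, 0], 
[1, 0, 0.5, 2.5, 0, 0, 0],
```

View pics/c1.png

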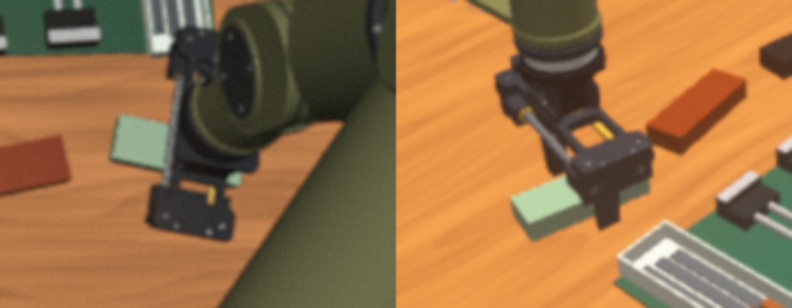

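The fingers straddle the grey-green stone. Next I lower slightly and close.

Call:
play_rows --pt "1 0 1 3 0 0 0" --pt "1 0 0 1.5 0 0 0" --pt "0.3 0 0 0 0 0 0" --pt "0.3 0 0 0 0 0 0" --pt "0.3 0 0 0 0 0 0" --pt "0.3 0 0 0 0 0 0" --pt "0.3 0 0 0 0 0 0" --pt "0.3 0 0 0 0 0 0"

```text
clock: 3.2
tool_pos: [0.4337, -0.2577, 0.0054]
eef_rot: [0.995, -0.102, -0.0, 0.001]
contact_force: [-0.2, 0.6, 0.6]
opening: 0.508
```

Run:
```python
from plan import *
plan([(3,.3,.433,-.257,.07,-.206),(9,.3,.6146,.0292,.085,-1.583),(4,.3,.6146,.0292,.085,-1.583)])
```

```text
t 3.2 p [ 0.4337 -0.2577  0.0054] yaw -0.205 q [ 0.51  0.95 -0.1   2.06  0.57  0.16 -0.32] F [-0.2  0.6  0.6] op 0.508
[0.3, -0.5, 0, -21.5, 0, 0, 0], 
[0.3, 0, -0.5, -21.5, 0, 0, 0], 
[0.3, -0.5, 0, -21.5, 0, 0, 0], 
[0.3, 13.5, -35, -1.5, 0, 0, 0.15], 
[0.3, 8, -37, -1.5, 0, 0, 0.15], 
[0.3, 2.5, -37.5, -2, 0, 0, 0.15], 
[0.3, -3.5, -37.5, -1.5, 0, 0, 0.15], 
[0.3, -9, -36.5, -2, 0, 0, 0.16], 
--
[0.3, -14.5, -34.5, -1.5, 0, 0, 0.15], 
[0.3, -20, -32, -2, 0, 0, 0.16], 
[0.3, -24.5, -28.5, -1.5, 0, 0, 0.15], 
[0.3, -29, -25, -2, 0, 0, 0.16], 
[0.3, 0, 0, 0, 0, 0, 0], 
[0.3, 0, 0, 0, 0, 0, 0], 
[0.3, 0, 0, 0, 0, 0, 0], 
[0.3, 0, 0, 0, 0, 0, 0], 
--
```

Call:
play_rows --pt "0.3 -0.5 0 -15 0 0 0" --pt "0.3 0 -0.5 -22 0 0 0" --pt "0.3 -0.5 0 -22 0 0 0" --pt "0.3 10 -28 -8 0 0 0.12" --pt "0.3 8 -37 -3 0 0 0.15" --pt "0.3 2.5 -37.5 -1 0 0 0.15" --pt "0.3 -3.5 -37.5 -1 0 0 0.15" --pt "0.3 -9 -36.5 -1 0 0 0.16"

```text
clock: 4.2
tool_pos: [0.5248, -0.103, 0.0848]
eef_rot: [0.885, -0.466, -0.002, 0.001]
contact_force: [-0.2, -0.4, -3.4]
opening: 0.511
```

Run:
```python
from plan import *
plan([(5,.3,.6146,.0292,.075,-1.583),(3,.3,.6146,.0292,.075,-1.583)])
```

```text
t 4.2 p [ 0.5248 -0.103   0.0848] yaw -0.969 q [ 0.13  0.82 -0.04  1.96  0.08  0.37 -0.94] F [-0.2 -0.4 -3.4] op 0.511
[0.3, -11.5, -30, 2, 0, 0, 0.12], 
[0.3, -15, -28, 2, 0, 0, 0.12], 
[0.3, -18.5, -26, 1.5, 0, 0, 0.12], 
[0.3, -21.5, -24, 2, 0, 0, 0.13], 
[0.3, -24, -20.5, 1.5, 0, 0, 0.12], 
[0.3, 0, 0, 0, 0, 0, 0], 
[0.3, 0, 0, 0, 0, 0, 0], 
[0.3, 0, 0, 0, 0, 0, 0], 
--
```

Call:
play_rows --pt "0.3 -11.5 -30 2 0 0 0.12" --pt "0.3 -15 -28 2 0 0 0.12" --pt "0.3 -18.5 -26 1.5 0 0 0.12" --pt "0.3 -18 -20 2 0 0 0.11" --pt "0.3 -14 -12 1.5 0 0 0.07" --pt "0.3 -7 -6 0 0 0 0.03" --pt "0.3 0 0 0 0 0 0" --pt "0.3 0 0 0 0 0 0"

```text
clock: 5.2
tool_pos: [0.6092, 0.0309, 0.0792]
eef_rot: [0.714, -0.7, -0.006, 0.0]
contact_force: [-0.4, -0.2, -4.0]
opening: 0.508
```

Run:
```python
from plan import *
plan([(4,.3,.6146,.0292,.06,-1.583),(4,.3,.6146,.0292,.028,-1.583)])
```

```text
t 5.2 p [0.6092 0.0309 0.0792] yaw -1.552 q [-0.2   0.89  0.13  1.73 -0.22  0.54 -1.47] F [-0.4 -0.2 -4. ] op 0.508
[0.3, 0.5, -1.5, 5, 0, 0, 0.01], 
[0.3, 0.5, -1.5, 4.5, 0, 0, 0.01], 
[0.3, 0.5, -1.5, 5, 0, 0, 0.01], 
[0.3, 0.5, -1, 4.5, 0.01, 0.01, 0], 
[0.3, 0, 0, 8, 0, 0, 0], 
[0.3, 0, 0, 8, 0, 0, 0], 
[0.3, 0, 0, 8, 0, 0, 0], 
[0.3, 0, 0, 8, 0, 0, 0], 
--
```

Call:
play_rows --pt "0.3 0.5 -1.5 6 0 0 0.01" --pt "0.3 0.5 -1.5 9 0 0 0.01" --pt "0.3 0.5 -1.5 10 0 0 0.01" --pt "0.3 0.5 -1 10 0.01 0.01 0" --pt "0.3 0 0 8 0 0 0" --pt "0.3 0 0 4 0 0 0" --pt "0.3 0 0 1 0 0 0" --pt "0.3 0 0 0 0 0 0"

```text
clock: 6.2
tool_pos: [0.6132, 0.0265, 0.027]
eef_rot: [-0.702, 0.713, -0.001, -0.002]
contact_force: [1.1, -0.4, -3.7]
opening: 0.509
```

Run:
```python
from plan import *
plan([(3,.3,.6146,.0292,.022,-1.583)])
for n in('top','scene'):cv2.imwrite(f'pics/{n}2.png',r.snapshot(n)[...,::-1])
a=cv2.imread('pics/top2.png')[70:210,170:350];b=cv2.imread('pics/scene2.png')[130:270,190:370]
cv2.imwrite('pics/c2.png',cv2.resize(np.hstack([a,b]),None,fx=2.2,fy=2.2))
```

```text
t 6.2 p [0.6132 0.0265 0.027 ] yaw -1.586 q [-0.19  0.98  0.13  1.73 -0.24  0.45 -1.49] F [ 1.1 -0.4 -3.7] op 0.509
[0.3, -1, -0.5, 1.5, 0, 0, 0], 
[0.3, -1, -0.5, 1.5, 0, 0, 0], 
[0.3, -0.5, -0.5, 2, 0, 0, 0],
```

View pics/c2.png

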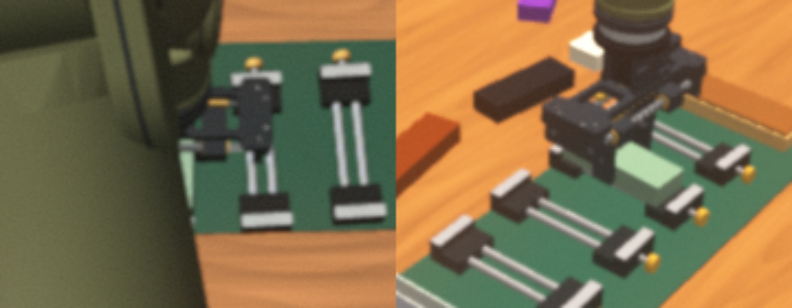

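Call:
play_rows --pt "0.3 -1.5 -1 1 0 0 0" --pt "0.3 -1 -0.5 1.5 0 0 0" --pt "0.3 0 0 1 0 0 0" --pt "0.3 0 0 1 0 0 0" --pt "0.3 0 0 0 0 0 0" --pt "0.3 0 0 0 0 0 0" --pt "0.3 0 0 0 0 0 0" --pt "0.3 0 0 0 0 0 0"

```text
clock: 7.3
tool_pos: [0.6156, 0.0292, 0.0235]
eef_rot: [-0.702, 0.713, -0.001, -0.001]
contact_force: [-0.3, 0.8, -1.6]
opening: 0.513
```

Run:
```python
from plan import *
plan([(3,.3,.6146,.0292,.022,-1.583)])
```

```text
t 7.3 p [0.6156 0.0292 0.0235] yaw -1.587 q [-0.19  0.99  0.13  1.73 -0.24  0.44 -1.49] F [-0.3  0.8 -1.6] op 0.513
[0.3, 0, 0.5, 0.5, 0, 0, 0], 
[0.3, 0, 0, 0.5, 0, 0, 0], 
[0.3, 0, 0.5, 0.5, 0, 0, 0],
```

Call:
play_rows --pt "0.3 0 0 1 0 0 0" --pt "0.3 0 0 0 0 0 0" --pt "0.55 0 0 0 0 0 0" --pt "0.7 0 0 0 0 0 0" --pt "0.75 0 0 0 0 0 0" --pt "0.75 0 0 0 0 0 0" --pt "0.75 0 0 -10 0 0 0" --pt "0.75 0 0 -20 0 0 0"

```text
clock: 8.3
tool_pos: [0.6157, 0.0291, 0.0542]
eef_rot: [-0.701, 0.713, -0.001, -0.001]
contact_force: [0.2, 0.1, 1.3]
opening: 0.749
```

Run:
```python
from plan import *
plan([(2,.75,.6156,.0292,.09,-1.583),(10,1,.4159,-.0855,.08,.21),(4,1,.4159,-.0855,.05,.21)])
cv2.imwrite('pics/s3.png',cv2.resize(r.snapshot('scene')[130:270,190:370,::-1],None,fx=3,fy=3))
```

```text
t 8.3 p [0.6157 0.0291 0.0542] yaw -1.587 q [-0.2   0.94  0.14  1.72 -0.24  0.5  -1.49] F [0.2 0.1 1.3] op 0.749
[0.75, 0, 0, -18, 0, 0, 0], 
[0.75, 0, 0, -18, 0, 0, 0], 
[1, 12, 20, 1, 0, 0, -0.18], 
[1, 8, 21.5, 1, 0, 0, -0.18], 
[1, 4, 22.5, 1, 0, 0, -0.18], 
[1, 0, 23, 1, 0, 0, -0.18], 
[1, -4, 22.5, 1, 0, 0, -0.18], 
[1, -8, 21.5, 1, 0, 0, -0.18], 
--
[1, -12, 19.5, 1, 0, 0, -0.18], 
[1, -15.5, 17.5, 1, 0, 0, -0.18], 
[1, -18, 14, 1.5, 0, 0, -0.18], 
[1, -20.5, 11, 1, 0, 0, -0.18], 
[1, 0, 0, 7.5, 0, 0, 0], 
[1, 0, 0, 7.5, 0, 0, 0], 
[1, 0, 0, 7.5, 0, 0, 0], 
[1, 0, 0, 7.5, 0, 0, 0], 
--
```

View pics/s3.png

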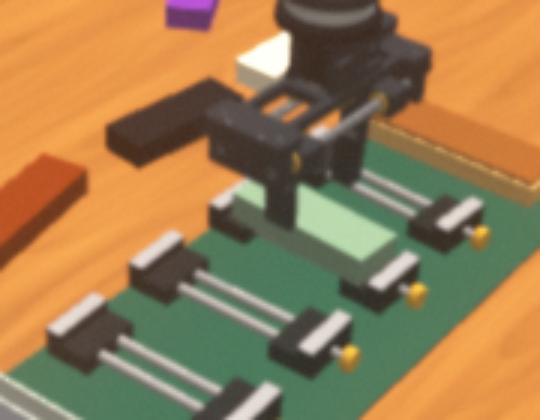

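Green lies between the stops in holder_2. Brown is next.

Call:
play_rows --pt "0.75 0 0 -18 0 0 0" --pt "0.75 0 0 -18 0 0 0" --pt "1 12 20 1 0 0 -0.18" --pt "1 8 21.5 1 0 0 -0.18" --pt "1 4 22.5 1 0 0 -0.18" --pt "1 0 23 1 0 0 -0.18" --pt "1 -4 22.5 1 0 0 -0.18" --pt "1 -8 21.5 1 0 0 -0.18"

```text
clock: 9.35
tool_pos: [0.5018, -0.0433, 0.0976]
eef_rot: [0.972, -0.233, 0.011, 0.0]
contact_force: [-0.3, 0.1, -0.0]
opening: 0.997
```

Run:
```python
from plan import *
plan([(5,1,.4159,-.0855,.07,.21),(3,1,.4159,-.0855,.05,.21)])
```

```text
t 9.35 p [ 0.5018 -0.0433  0.0976] yaw -0.47 q [ 0.05  0.77 -0.1   2.07  0.26  0.3  -0.73] F [-0.3  0.1 -0. ] op 0.997
[1, -11.5, 15.5, 5, 0, 0, -0.14], 
[1, -13.5, 13.5, 5.5, 0, -0.01, -0.13], 
[1, -15.5, 11.5, 5.5, 0, 0, -0.14], 
[1, -16.5, 9.5, 5.5, 0, -0.01, -0.14], 
[1, -18, 7, 5, 0, 0, -0.13], 
[1, 0, 0, 6.5, 0, 0, 0], 
[1, 0, 0, 7, 0, 0, 0], 
[1, 0, 0, 6.5, 0, 0, 0], 
--
```

Call:
play_rows --pt "1 -11.5 15.5 5 0 0 -0.14" --pt "1 -13.5 13.5 5.5 0 -0.01 -0.13" --pt "1 -15.5 11.5 5.5 0 0 -0.14" --pt "1 -16.5 9.5 5.5 0 -0.01 -0.13" --pt "1 -14 6 5 0 0 -0.1" --pt "1 -4 1 8 0 0 -0.03" --pt "1 0 0 5 0 0 0" --pt "1 0 0 0 0 0 0"

```text
clock: 10.35
tool_pos: [0.418, -0.0941, 0.0645]
eef_rot: [0.994, 0.109, 0.004, 0.007]
contact_force: [-0.5, -0.2, -0.3]
opening: 1.0
```

Run:
```python
from plan import *
plan([(5,1,.4159,-.0855,.0055,.21)])
```

```text
t 10.35 p [ 0.418  -0.0941  0.0645] yaw 0.219 q [ 0.12  0.81 -0.03  2.29  0.87  0.04 -0.55] F [-0.5 -0.2 -0.3] op 1.0
[1, 0, -2, 12, 0, 0, 0], 
[1, 0, -2, 11.5, 0, 0, 0], 
[1, 0, -2, 12, 0.01, 0, 0], 
[1, -0.5, -2, 11.5, 0, 0, 0], 
[1, 0, -1.5, 12, 0.01, -0.01, 0.01],
```

Call:
play_rows --pt "1 0 -3 0 0.01 0 0" --pt "1 0 -3 0 0.01 0 0" --pt "1 0 -2 2 0 0 0" --pt "1 0 0 2 0 0 0" --pt "1 0 0 2 0 0 0" --pt "1 0 0 0 0 0 0" --pt "1 0 0 0 0 0 0" --pt "1 0 0 0 0 0 0"

```text
clock: 11.35
tool_pos: [0.4174, -0.0855, 0.0595]
eef_rot: [0.994, 0.109, 0.005, -0.003]
contact_force: [-0.2, -0.2, 0.1]
opening: 1.002
```

Run:
```python
from plan import *
plan([(5,1,.4159,-.0855,.04,.21)])
```

```text
t 11.35 p [ 0.4174 -0.0855  0.0595] yaw 0.219 q [ 0.14  0.82 -0.06  2.29  1.09  0.04 -0.77] F [-0.2 -0.2  0.1] op 1.002
[1, -0.5, 0, 4, 0, 0, 0], 
[1, -0.5, 0, 4, 0, 0, 0], 
[1, 0, 0, 4, 0, 0, 0], 
[1, -0.5, 0, 3.5, 0, 0, 0], 
[1, 0, 0, 4, 0, -0.01, 0.01],
```

Call:
play_rows --pt "1 -0.5 0 4 0 0 0" --pt "1 -0.5 0 4 0 0 0" --pt "1 0 0 4 0 0 0" --pt "1 -0.5 0 4 0 0 0" --pt "1 0 0 4 0 -0.01 0.01" --pt "1 0 0 3 0 0 0" --pt "1 0 0 2 0 0 0" --pt "1 0 0 0 0 0 0"

```text
clock: 12.35
tool_pos: [0.4166, -0.0857, 0.0339]
eef_rot: [0.995, 0.104, -0.0, -0.002]
contact_force: [-0.9, -0.3, 0.3]
opening: 1.002
```

Run:
```python
from plan import *
plan([(5,1,.4159,-.0855,.02,.21)])
```

```text
t 12.35 p [ 0.4166 -0.0857  0.0339] yaw 0.208 q [ 0.23  0.88 -0.21  2.29  1.67  0.16 -1.38] F [-0.9 -0.3  0.3] op 1.002
[1, 0, 0, 3, 0, 0, 0], 
[1, 0, 0, 2.5, 0, 0, 0], 
[1, 0, 0, 3, 0, 0, 0], 
[1, -0.5, 0, 2.5, 0, 0, 0], 
[1, 0, -0.5, 3, 0, 0, 0],
```

Call:
play_rows --pt "1 0 0 5 0 0 0" --pt "1 -0.5 0 6 0 0 0" --pt "1 0 0 6 0 0 0" --pt "1 0 0 5 0 0 0" --pt "1 0 0 3 0 0 0" --pt "1 0 0 1.5 0 0 0" --pt "1 0 0 0 0 0 0" --pt "1 0 0 0 0 0 0"

```text
clock: 13.35
tool_pos: [0.4163, -0.0859, 0.0058]
eef_rot: [0.995, 0.104, 0.0, -0.002]
contact_force: [-0.1, -0.7, -0.1]
opening: 0.998
```

Run:
```python
from plan import *
plan([(2,1,.4159,-.0855,.0055,.21)])
for n in('top','scene'):cv2.imwrite(f'pics/{n}4.png',r.snapshot(n)[...,::-1])
a=cv2.imread('pics/top4.png')[150:290,200:380];b=cv2.imread('pics/scene4.png')[130:270,130:310]
cv2.imwrite('pics/c4.png',cv2.resize(np.hstack([a,b]),None,fx=2.2,fy=2.2))
```

```text
t 13.35 p [ 0.4163 -0.0859  0.0058] yaw 0.208 q [ 0.31  0.96 -0.35  2.28  1.82  0.29 -1.52] F [-0.1 -0.7 -0.1] op 0.998
[1, 0, 0, 0, 0, 0, 0], 
[1, -0.5, -0.5, 0.5, 0, 0, 0],
```

View pics/c4.png

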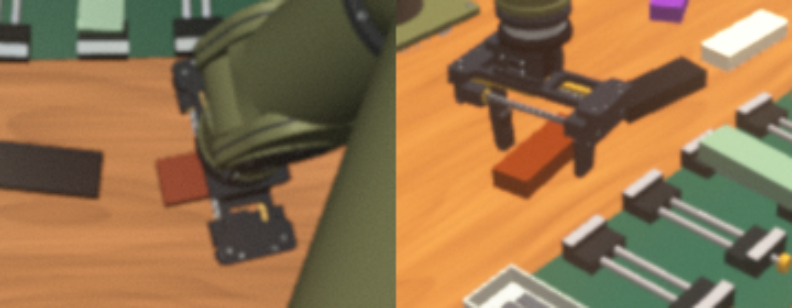

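The fingers straddle brown cleanly. I close here.

Call:
play_rows --pt "0.3 0 0 0 0 0 0" --pt "0.3 0 0 0 0 0 0" --pt "0.3 0 0 0 0 0 0" --pt "0.3 0 0 0 0 0 0" --pt "0.3 0 0 0 0 0 0" --pt "0.3 0 0 -5 0 0 0" --pt "0.3 0 0 -10 0 0 0" --pt "0.3 0 0 -12 0 0 0"

```text
clock: 14.45
tool_pos: [0.4156, -0.0859, 0.0331]
eef_rot: [0.995, 0.104, -0.001, -0.002]
contact_force: [0.1, 0.1, -3.7]
opening: 0.511
```

Run:
```python
from plan import *
plan([(4,.3,.45,-.085,.08,.21),(9,.3,.6167,-.0645,.085,1.613)])
```

```text
t 14.45 p [ 0.4156 -0.0859  0.0331] yaw 0.207 q [ 0.23  0.89 -0.22  2.29  1.68  0.17 -1.38] F [ 0.1  0.1 -3.7] op 0.511
[0.3, 8.5, 1.5, -11.5, 0, 0, 0], 
[0.3, 8.5, 1.5, -12, 0, 0, 0], 
[0.3, 8.5, 1.5, -11.5, 0, 0, 0], 
[0.3, 8.5, 1.5, -12, -0.01, 0, 0], 
[0.3, 18.5, 1.5, -0.5, 0, 0, -0.16], 
[0.3, 18, 4.5, -0.5, 0, 0, -0.16], 
[0.3, 17, 7.5, -0.5, 0, 0, -0.16], 
[0.3, 16, 10, -0.5, 0, 0, -0.15], 
--
[0.3, 14, 12, -0.5, 0, 0, -0.16], 
[0.3, 12, 14.5, -0.5, 0, 0, -0.15], 
[0.3, 9.5, 16, -0.5, 0, 0, -0.16], 
[0.3, 7, 17.5, -1, 0, 0, -0.15], 
[0.3, 4.5, 18, -0.5, 0, 0.01, -0.16],
```

Call:
play_rows --pt "0.3 8.5 1.5 -11.5 0 0 0" --pt "0.3 8.5 1.5 -12 0 0 0" --pt "0.3 8.5 1.5 -11.5 0 0 0" --pt "0.3 8.5 1.5 -10 -0.01 0 0" --pt "0.3 16 1.5 -4 0 0 -0.12" --pt "0.3 18 4.5 -0.5 0 0 -0.16" --pt "0.3 17 7.5 -0.5 0 0 -0.16" --pt "0.3 16 10 -0.5 0 0 -0.15"

```text
clock: 15.45
tool_pos: [0.5171, -0.0786, 0.0826]
eef_rot: [0.917, 0.398, -0.006, 0.003]
contact_force: [-0.2, 0.2, -3.2]
opening: 0.507
```

Run:
```python
from plan import *
plan([(6,.3,.6167,-.0645,.08,1.613)])
```

```text
t 15.45 p [ 0.5171 -0.0786  0.0826] yaw 0.818 q [ 0.45  0.89 -0.67  1.97  0.96  0.65 -0.05] F [-0.2  0.2 -3.2] op 0.507
[0.3, 13, 10.5, 0.5, 0, 0, -0.13], 
[0.3, 11.5, 12, 0, 0, 0, -0.13], 
[0.3, 10, 13.5, 0.5, 0, 0, -0.13], 
[0.3, 8, 14.5, 0, 0, 0, -0.13], 
[0.3, 6, 16, 0.5, 0, 0.01, -0.14], 
[0.3, 4, 16.5, 0, -0.01, 0, -0.13],
```

Call:
play_rows --pt "0.3 13 10.5 0.5 0 0 -0.13" --pt "0.3 11.5 12 0 0 0 -0.13" --pt "0.3 10 13.5 0.5 0 0 -0.13" --pt "0.3 8 14.5 0 0 0 -0.13" --pt "0.3 6 16 0.5 0 0.01 -0.12" --pt "0.3 3 10 0 -0.01 0 -0.09" --pt "0.3 1 4 0 0 0 -0.04" --pt "0.3 0 0 0 0 0 0"

```text
clock: 16.45
tool_pos: [0.6113, -0.065, 0.0754]
eef_rot: [0.691, 0.723, -0.004, -0.002]
contact_force: [-0.8, 0.7, -3.8]
opening: 0.509
```

Run:
```python
from plan import *
plan([(5,.3,.6167,-.0645,.028,1.613)])
```

```text
t 16.45 p [ 0.6113 -0.065   0.0754] yaw 1.616 q [ 0.48  1.05 -0.88  1.68  0.99  0.93  0.81] F [-0.8  0.7 -3.8] op 0.509
[0.3, 0, 1, 9.5, 0, 0, 0], 
[0.3, 0, 1, 9.5, 0, 0, 0], 
[0.3, 0, 1.5, 9.5, 0, 0, 0], 
[0.3, 0, 1, 9.5, 0, 0, 0], 
[0.3, 0.5, 1.5, 9.5, -0.01, 0, 0],
```

Call:
play_rows --pt "0.3 0 1 7 0 0 0" --pt "0.3 0 1.5 10 0 0 0" --pt "0.3 0 1.5 10 0 0 0" --pt "0.3 0 1 9 0 0 0" --pt "0.3 0.5 1 6 -0.01 0 0" --pt "0.3 0 0 3 0 0 0" --pt "0.3 0 0 1 0 0 0" --pt "0.3 0 0 0 0 0 0"

```text
clock: 17.45
tool_pos: [0.6154, -0.065, 0.0249]
eef_rot: [0.691, 0.723, -0.001, 0.001]
contact_force: [0.3, 0.7, -3.2]
opening: 0.508
```

Run:
```python
from plan import *
plan([(5,.3,.6167,-.0645,.0235,1.613)])
for n in('top','scene'):cv2.imwrite(f'pics/{n}5.png',r.snapshot(n)[...,::-1])
a=cv2.imread('pics/top5.png')[70:210,210:390];b=cv2.imread('pics/scene5.png')[150:290,160:340]
cv2.imwrite('pics/c5.png',cv2.resize(np.hstack([a,b]),None,fx=2.2,fy=2.2))
```

```text
t 17.45 p [ 0.6154 -0.065   0.0249] yaw 1.615 q [ 0.46  1.12 -0.84  1.69  1.07  0.87  0.75] F [ 0.3  0.7 -3.2] op 0.508
[0.3, 0, 0.5, 0.5, 0, 0, 0], 
[0.3, 0, 0, 0, 0, 0, 0], 
[0.3, 0, 0.5, 0.5, 0, 0, 0], 
[0.3, 0, 0, 0, 0, 0, 0], 
[0.3, 0.5, 0.5, 0.5, 0, 0, 0],
```

View pics/c5.png

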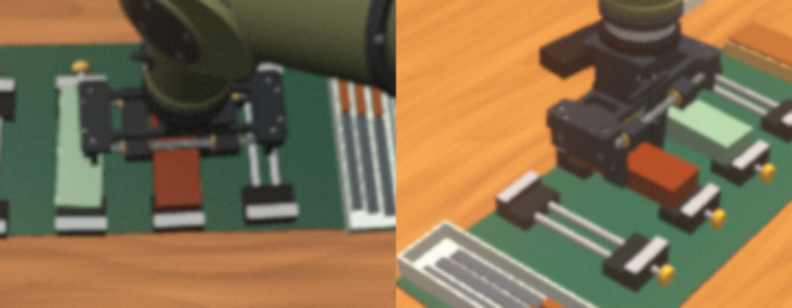

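Brown is squarely over holder_3's bed, between the stops. I lower the last bit and release.

Call:
play_rows --pt "0.3 0.5 0.5 1 0 0 0" --pt "0.3 0 0.5 1 0 0 0" --pt "0.3 0 0 0.5 0 0 0" --pt "0.3 0 0 0 0 0 0" --pt "0.55 0 0 0 0 0 0" --pt "0.7 0 0 0 0 0 0" --pt "0.75 0 0 0 0 0 0" --pt "0.75 0 0 0 0 0 0"

```text
clock: 18.55
tool_pos: [0.618, -0.0638, 0.025]
eef_rot: [0.691, 0.723, -0.0, 0.002]
contact_force: [0.8, 0.2, -0.2]
opening: 0.747
```

Run:
```python
from plan import *
plan([(3,.75,.6157,-.0645,.095,1.613),(5,.75,.56,.01,.1,.8),(8,1,.42,.0955,.08,-.12)])
```

```text
t 18.55 p [ 0.618  -0.0638  0.025 ] yaw 1.615 q [ 0.46  1.12 -0.84  1.68  1.08  0.86  0.75] F [ 0.8  0.2 -0.2] op 0.747
[0.75, -0.5, -0.5, -23.5, 0, 0, 0], 
[0.75, 0, -1, -23, 0, 0, 0], 
[0.75, -0.5, -0.5, -23.5, 0, 0, 0], 
[0.75, 15.5, -10.5, -1, 0, 0, 0.16], 
[0.75, 13.5, -13, -1, 0, 0, 0.16], 
[0.75, 11.5, -14.5, -1, 0, 0, 0.17], 
[0.75, 8.5, -16.5, -1, 0, 0, 0.16], 
[0.75, 6, -17.5, -1.5, 0, 0, 0.17], 
--
[1, -4.5, -20, 2.5, 0, 0, 0.11], 
[1, -7, -19.5, 2.5, 0, 0, 0.12], 
[1, -9, -18.5, 2.5, 0, 0, 0.11], 
[1, -11, -17.5, 2.5, 0, 0, 0.12], 
[1, -13, -16, 2.5, 0, 0, 0.11], 
[1, -14.5, -14, 2.5, 0, 0, 0.12], 
[1, -16.5, -12.5, 2.5, 0, 0, 0.11], 
[1, -17.5, -10.5, 2, 0, 0, 0.12], 
--
```

Call:
play_rows --pt "0.75 -0.5 -0.5 -20 0 0 0" --pt "0.75 0 -1 -23 0 0 0" --pt "0.75 -0.5 -0.5 -23.5 0 0 0" --pt "0.75 15.5 -10.5 -1 0 0 0.16" --pt "0.75 13.5 -13 -1 0 0 0.16" --pt "0.75 11.5 -14.5 -1 0 0 0.17" --pt "0.75 8.5 -16.5 -1 0 0 0.16" --pt "0.75 6 -17.5 -1.5 0 0 0.17"

```text
clock: 19.55
tool_pos: [0.5637, 0.0124, 0.1115]
eef_rot: [0.928, 0.373, 0.007, 0.003]
contact_force: [0.7, -0.2, 0.0]
opening: 0.745
```

Run:
```python
from plan import *
cv2.imwrite('pics/s6.png',cv2.resize(r.snapshot('scene')[130:300,150:370,::-1],None,fx=2.5,fy=2.5))
plan([(8,1,.425,.0955,.09,-.12)])
```

```text
t 19.6 p [0.5624 0.0159 0.1124] yaw 0.764 q [ 0.3   0.88 -0.72  1.86  0.86  0.73 -0.16] F [-0.1  1.9  0.5] op 0.745
[1, -5.5, -19, 2.5, 0, 0, 0.11], 
[1, -7.5, -18.5, 2.5, 0, 0, 0.11], 
[1, -9.5, -17.5, 2.5, 0, 0, 0.11], 
[1, -11.5, -16, 2.5, 0, 0, 0.11], 
[1, -13, -15, 2.5, 0, 0, 0.11], 
[1, -15, -13.5, 2.5, 0, -0.01, 0.11], 
[1, -16, -11.5, 3, 0, 0, 0.11], 
[1, -17.5, -10, 2.5, 0, -0.01, 0.11], 
--
```

View pics/s6.png

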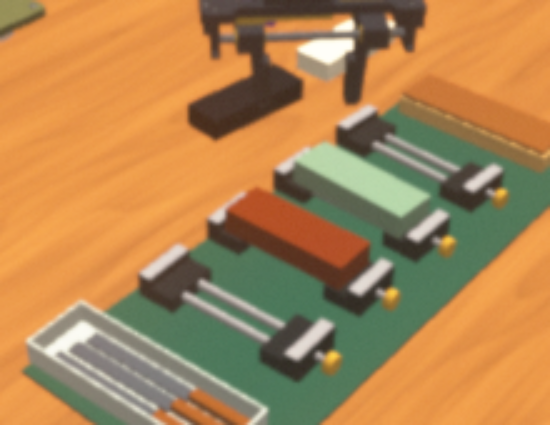

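Brown and green both lie in place. Charcoal is next.

Call:
play_rows --pt "1 -5.5 -19 2.5 0 0 0.11" --pt "1 -7.5 -18.5 2.5 0 0 0.11" --pt "1 -9.5 -17.5 2.5 0 0 0.11" --pt "1 -11.5 -16 2.5 0 0 0.11" --pt "1 -13 -15 2.5 0 0 0.11" --pt "1 -12 -12 2.5 0 -0.01 0.11" --pt "1 -8 -7 3 0 0 0.09" --pt "1 -4 -3 2 0 -0.01 0.05"

```text
clock: 20.6
tool_pos: [0.4539, 0.088, 0.0996]
eef_rot: [1.0, -0.02, 0.006, -0.002]
contact_force: [-0.3, -0.8, -1.0]
opening: 1.002
```

Run:
```python
from plan import *
plan([(8,1,.4205,.0955,.06,-.12)])
```

```text
t 20.6 p [0.4539 0.088  0.0996] yaw -0.04 q [-0.06  0.76 -0.37  2.17  0.83  0.34 -1.17] F [-0.3 -0.8 -1. ] op 1.002
[1, -4.5, -1, 5, 0, 0, 0.01], 
[1, -4, -0.5, 5, 0, 0, 0.01], 
[1, -4.5, -0.5, 5, 0, 0, 0.01], 
[1, -4.5, -0.5, 5, 0, 0, 0.01], 
[1, -4, -0.5, 5, 0, 0, 0.01], 
[1, -4.5, -0.5, 4.5, 0, 0, 0.01], 
[1, -4, -0.5, 5, 0, -0.01, 0.01], 
[1, -4.5, -1, 5, 0, 0, 0.01], 
--
```

Call:
play_rows --pt "1 -4.5 -1 5 0 0 0.01" --pt "1 -4.5 -1 5 0 0 0.01" --pt "1 -4.5 -1 5 0 0 0.01" --pt "1 -4.5 -1 5 0 0 0.01" --pt "1 -4.5 -1 5 0 0 0.01" --pt "1 -4.5 -1 5 0 0 0.01" --pt "1 -4 -1 5 0 -0.01 0.01" --pt "1 -3 -1 4 0 0 0.01"

```text
clock: 21.6
tool_pos: [0.4208, 0.0983, 0.058]
eef_rot: [0.998, -0.06, 0.001, -0.003]
contact_force: [0.0, 0.4, -0.2]
opening: 0.994
```

Run:
```python
from plan import *
plan([(8,1,.4205,.0955,.02,-.12)])
```

```text
t 21.6 p [0.4208 0.0983 0.058 ] yaw -0.121 q [-0.28  0.82 -0.08  2.27  0.95  0.07 -1.41] F [ 0.   0.4 -0.2] op 0.994
[1, 0, 0.5, 4.5, 0, 0, 0], 
[1, 0, 0.5, 5, 0, 0, 0], 
[1, 0, 0.5, 4.5, 0, 0, 0], 
[1, 0, 0.5, 5, 0, 0, 0], 
[1, 0, 0, 4.5, 0, 0, 0], 
[1, 0, 0.5, 5, 0, 0, 0], 
[1, 0, 0, 4.5, 0, 0, 0], 
[1, 0, 0.5, 5, -0.01, 0, 0], 
--
```

Call:
play_rows --pt "1 0 0.5 4 0 0 0" --pt "1 0 0.5 4 0 0 0" --pt "1 0 0.5 4 0 0 0" --pt "1 0 0.5 4 0 0 0" --pt "1 0 0.5 4 0 0 0" --pt "1 0 0 4 0 0 0" --pt "1 0 0 4 0 0 0" --pt "1 0 0 3 0 0 0"

```text
clock: 22.6
tool_pos: [0.4216, 0.0954, 0.0249]
eef_rot: [0.998, -0.061, 0.001, -0.002]
contact_force: [-0.2, -0.3, -0.0]
opening: 1.0
```

Run:
```python
from plan import *
plan([(5,1,.4205,.0955,.0055,-.12)])
```

```text
t 22.6 p [0.4216 0.0954 0.0249] yaw -0.121 q [-0.18  0.91 -0.24  2.27  1.7   0.19 -2.15] F [-0.2 -0.3 -0. ] op 1.0
[1, 0, 0, 4, 0, 0, 0], 
[1, -0.5, 0, 4, 0, 0, 0], 
[1, 0, 0, 4, 0, 0, 0], 
[1, -0.5, 0, 3.5, 0, 0, 0], 
[1, 0, 0, 4, 0, 0, 0],
```

Call:
play_rows --pt "1 0 0 4 0 0 0" --pt "1 -0.5 0 5 0 0 0" --pt "1 0 0 5 0 0 0" --pt "1 -0.5 0 3 0 0 0" --pt "1 0 0 1.5 0 0 0" --pt "1 0 0 0 0 0 0" --pt "0.3 0 0 0 0 0 0" --pt "0.3 0 0 0 0 0 0"

```text
clock: 23.6
tool_pos: [0.4206, 0.0956, 0.005]
eef_rot: [0.998, -0.061, 0.001, -0.002]
contact_force: [0.7, 0.1, 0.7]
opening: 0.799
```

Run:
```python
from plan import *
plan([(2,.3,.4205,.0955,.0055,-.12)])
for n in('top','scene'):cv2.imwrite(f'pics/{n}7.png',r.snapshot(n)[...,::-1])
a=cv2.imread('pics/top7.png')[150:290,130:310];b=cv2.imread('pics/scene7.png')[90:230,170:350]
cv2.imwrite('pics/c7.png',cv2.resize(np.hstack([a,b]),None,fx=2.2,fy=2.2))
```

```text
t 23.6 p [0.4206 0.0956 0.005 ] yaw -0.121 q [-0.12  0.96 -0.33  2.27  1.8   0.28 -2.25] F [0.7 0.1 0.7] op 0.799
[0.3, 0, 0, -0.5, 0, 0, 0], 
[0.3, 0, 0, 0, 0, 0, 0],
```

View pics/c7.png

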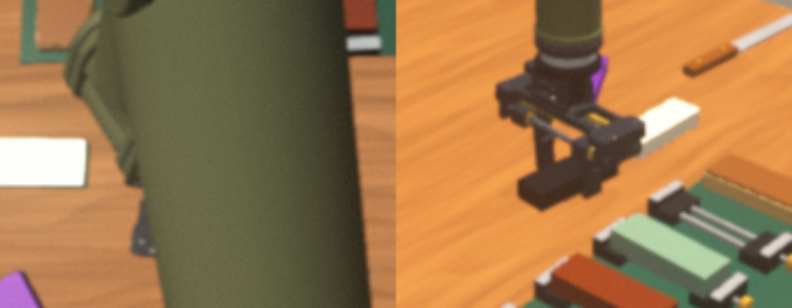

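Call:
play_rows --pt "0.3 0 0 0 0 0 0" --pt "0.3 0 0 0 0 0 0" --pt "0.3 0 0 0 0 0 0" --pt "0.3 0 0 0 0 0 0" --pt "0.3 0 0 -5 0 0 0" --pt "0.3 0 0 -10 0 0 0" --pt "0.3 0 0 -12 0 0 0" --pt "0.3 4 0 -12 0 0 0"

```text
clock: 24.7
tool_pos: [0.4224, 0.0946, 0.043]
eef_rot: [0.998, -0.061, -0.001, -0.002]
contact_force: [-0.8, -1.1, -4.1]
opening: 0.506
```

Run:
```python
from plan import *
plan([(4,.3,.45,.07,.085,-.12),(12,.3,.6241,-.157,.09,1.619)])
```

```text
t 24.7 p [0.4224 0.0946 0.043 ] yaw -0.121 q [-0.24  0.86 -0.14  2.27  1.37  0.11 -1.82] F [-0.8 -1.1 -4.1] op 0.506
[0.3, 7.5, 5, -10.5, 0, 0, 0], 
[0.3, 7.5, 5.5, -10.5, 0, 0, 0], 
[0.3, 7.5, 5, -10.5, 0, 0, 0], 
[0.3, 8, 5.5, -10.5, 0, 0, 0], 
[0.3, 16.5, 17, -0.5, 0, 0, -0.15], 
[0.3, 14, 19.5, -0.5, 0, 0, -0.14], 
[0.3, 11, 21, -0.5, 0, 0, -0.15], 
[0.3, 8, 22.5, -0.5, 0, 0, -0.14], 
--
[0.3, 4.5, 23.5, -0.5, 0, 0, -0.15], 
[0.3, 1, 24, -0.5, 0, 0, -0.14], 
[0.3, -2, 23.5, -0.5, 0, 0, -0.15], 
[0.3, -6, 23, -0.5, 0, 0, -0.14], 
[0.3, -9, 22, -0.5, 0, 0, -0.15], 
[0.3, -12, 20.5, -0.5, 0, 0, -0.14], 
[0.3, -15, 18.5, -0.5, 0, 0, -0.15], 
[0.3, -17.5, 16.5, -1, 0, 0, -0.14], 
--
```

Call:
play_rows --pt "0.3 7.5 5 -10.5 0 0 0" --pt "0.3 7.5 5.5 -10.5 0 0 0" --pt "0.3 7.5 5 -10.5 0 0 0" --pt "0.3 8 5.5 -10.5 0 0 0" --pt "0.3 16.5 17 -0.5 0 0 -0.13" --pt "0.3 14 19.5 -0.5 0 0 -0.14" --pt "0.3 11 21 -0.5 0 0 -0.15" --pt "0.3 8 22.5 -0.5 0 0 -0.14"

```text
clock: 25.7
tool_pos: [0.5066, -0.0071, 0.0895]
eef_rot: [0.973, 0.23, -0.002, -0.002]
contact_force: [-0.2, -0.1, -3.6]
opening: 0.507
```

Run:
```python
from plan import *
plan([(8,.3,.6241,-.157,.09,1.619)])
```

```text
t 25.7 p [ 0.5066 -0.0071  0.0895] yaw 0.464 q [ 0.34  0.88 -0.7   2.02  0.99  0.64 -0.58] F [-0.2 -0.1 -3.6] op 0.507
[0.3, 4.5, 23.5, 0, 0, 0, -0.14], 
[0.3, 1.5, 23.5, 0, 0, 0, -0.14], 
[0.3, -2, 24, -0.5, 0, 0, -0.15], 
[0.3, -5.5, 23, 0, 0, 0, -0.14], 
[0.3, -8.5, 22, -0.5, 0, 0, -0.15], 
[0.3, -11.5, 21, 0, 0, 0, -0.14], 
[0.3, -14.5, 19, -0.5, 0, 0, -0.15], 
[0.3, -17.5, 16.5, 0, 0, 0, -0.14], 
--
```

Call:
play_rows --pt "0.3 4.5 23.5 0 0 0 -0.14" --pt "0.3 1.5 23.5 0 0 0 -0.14" --pt "0.3 -2 24 -0.5 0 0 -0.15" --pt "0.3 -5.5 23 0 0 0 -0.14" --pt "0.3 -8.5 22 -0.5 0 0 -0.15" --pt "0.3 -10 17 0 0 0 -0.14" --pt "0.3 -8 10 0 0 0 -0.1" --pt "0.3 -5 5 0 0 0 -0.05"

```text
clock: 26.7
tool_pos: [0.6013, -0.1398, 0.0848]
eef_rot: [0.729, 0.685, -0.007, -0.006]
contact_force: [-0.2, 0.0, -3.6]
opening: 0.51
```

Run:
```python
from plan import *
plan([(3,.3,.6241,-.157,.07,1.619),(5,.3,.6241,-.157,.028,1.619)])
```

```text
t 26.7 p [ 0.6013 -0.1398  0.0848] yaw 1.509 q [ 0.64  1.07 -0.97  1.66  1.02  1.02  0.81] F [-0.2  0.  -3.6] op 0.51
[0.3, -5.5, 8, 5, -0.01, 0, -0.04], 
[0.3, -5.5, 8, 5, 0, 0, -0.04], 
[0.3, -5.5, 7.5, 4.5, -0.01, 0, -0.03], 
[0.3, 0, 0, 8.5, 0, 0, 0], 
[0.3, 0, 0, 8.5, 0, 0, 0], 
[0.3, 0, 0, 8.5, 0, 0, 0], 
[0.3, 0, 0, 8.5, 0, 0, 0], 
[0.3, 0, -0.5, 8, 0, 0, 0], 
--
```

Call:
play_rows --pt "0.3 -5.5 8 4 -0.01 0 -0.04" --pt "0.3 -5.5 8 4 0 0 -0.04" --pt "0.3 -5 6 4 -0.01 0 -0.03" --pt "0.3 -1 2 9 0 0 0" --pt "0.3 0 0 11 0 0 0" --pt "0.3 0 0 10 0 0 0" --pt "0.3 0 0 5 0 0 0" --pt "0.3 0 0 1 0 0 0"

```text
clock: 27.7
tool_pos: [0.62, -0.1586, 0.0295]
eef_rot: [0.688, 0.726, -0.004, -0.002]
contact_force: [0.8, -0.0, -3.3]
opening: 0.505
```

Run:
```python
from plan import *
plan([(4,.3,.6241,-.157,.024,1.619)])
for n in('top','scene'):cv2.imwrite(f'pics/{n}8.png',r.snapshot(n)[...,::-1])
a=cv2.imread('pics/top8.png')[70:210,240:420];b=cv2.imread('pics/scene8.png')[180:320,140:320]
cv2.imwrite('pics/c8.png',cv2.resize(np.hstack([a,b]),None,fx=2.2,fy=2.2))
```

```text
t 27.7 p [ 0.62   -0.1586  0.0295] yaw 1.625 q [ 0.64  1.17 -0.94  1.61  1.11  0.99  0.93] F [ 0.8 -0.  -3.3] op 0.505
[0.3, 0.5, 1, 1.5, 0, 0, 0], 
[0.3, 0.5, 1, 1.5, 0, 0, 0], 
[0.3, 0, 1, 1, 0, 0, 0], 
[0.3, 0.5, 1.5, 1.5, -0.01, 0, 0.01],
```

View pics/c8.png

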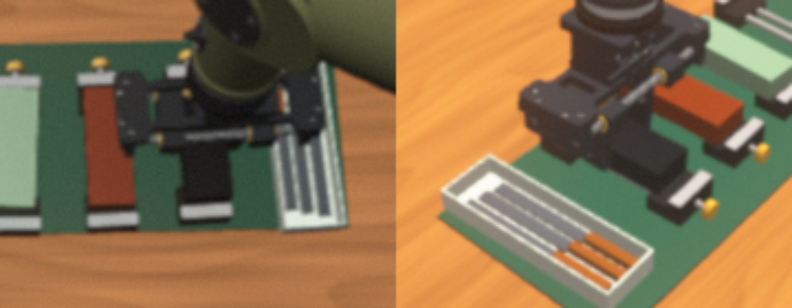

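Call:
play_rows --pt "0.3 0.5 1.5 1.5 0 0 0" --pt "0.3 0.5 1.5 1.5 0 0 0" --pt "0.3 0 1 1.5 -0.01 0 0" --pt "0.3 0 0 1 0 0 0" --pt "0.3 0 0 0.5 0 0 0" --pt "0.3 0 0 0 0 0 0" --pt "0.3 0 0 0 0 0 0" --pt "0.3 0 0 0 0 0 0"

```text
clock: 28.8
tool_pos: [0.6248, -0.1574, 0.0245]
eef_rot: [0.688, 0.726, 0.0, 0.002]
contact_force: [0.1, 0.6, -3.3]
opening: 0.504
```

Run:
```python
from plan import *
plan([(4,.3,.6241,-.157,.0235,1.619)])
```

```text
t 28.8 p [ 0.6248 -0.1574  0.0245] yaw 1.625 q [ 0.63  1.18 -0.94  1.61  1.12  0.98  0.92] F [ 0.1  0.6 -3.3] op 0.504
[0.3, 0, 0, 0, 0, 0, 0], 
[0.3, 0, 0, 0.5, 0, 0, 0], 
[0.3, 0, -0.5, 0, 0, 0, 0], 
[0.3, 0.5, 0, 0.5, 0, 0, 0.01],
```

Call:
play_rows --pt "0.3 0 0 1 0 0 0" --pt "0.3 0 0 1 0 0 0" --pt "0.3 0 0 0.5 0 0 0" --pt "0.55 0 0 0 0 0 0" --pt "0.7 0 0 0 0 0 0" --pt "0.75 0 0 0 0 0 0" --pt "0.75 0 0 0 0 0 0" --pt "0.75 0 0 -10 0 0 0"

```text
clock: 29.8
tool_pos: [0.6256, -0.157, 0.0333]
eef_rot: [0.688, 0.726, 0.001, 0.003]
contact_force: [0.3, -0.8, 0.2]
opening: 0.753
```

Run:
```python
from plan import *
plan([(3,.75,.6241,-.157,.10,1.619),(13,.75,.4297,.2622,.10,-.044)])
```

```text
t 29.8 p [ 0.6256 -0.157   0.0333] yaw 1.625 q [ 0.64  1.16 -0.95  1.61  1.11  0.98  0.93] F [ 0.3 -0.8  0.2] op 0.753
[0.75, 0, -0.5, -22, 0, 0, 0], 
[0.75, 0, -0.5, -22.5, 0, 0, 0], 
[0.75, 0, 0, -22, 0.01, 0, 0.01], 
[0.75, 33, -13.5, 0, 0, 0, 0.13], 
[0.75, 31, -17.5, 0, 0, 0, 0.13], 
[0.75, 28.5, -21.5, 0, 0, 0, 0.13], 
[0.75, 25, -25, 0, 0, 0, 0.13], 
[0.75, 22, -28, 0, 0, 0, 0.13], 
--
[0.75, 18, -30.5, 0, 0, 0, 0.13], 
[0.75, 14, -33, 0, 0, 0, 0.13], 
[0.75, 9.5, -34, 0, 0, 0, 0.12], 
[0.75, 5, -35, 0, 0, 0, 0.13], 
[0.75, 0.5, -35.5, 0, 0, 0, 0.12], 
[0.75, -3.5, -35.5, 0, 0, 0, 0.13], 
[0.75, -8, -34.5, -0.5, 0, 0, 0.12], 
[0.75, -12.5, -33.5, 0, 0, 0, 0.13], 
--
```

Call:
play_rows --pt "0.75 0 -0.5 -22 0 0 0" --pt "0.75 0 -0.5 -22.5 0 0 0" --pt "0.75 0 0 -22 0.01 0 0.01" --pt "0.75 25 -10 0 0 0 0.1" --pt "0.75 31 -17.5 0 0 0 0.13" --pt "0.75 28.5 -21.5 0 0 0 0.13" --pt "0.75 25 -25 0 0 0 0.13" --pt "0.75 22 -28 0 0 0 0.13"

```text
clock: 30.8
tool_pos: [0.5548, -0.0017, 0.1158]
eef_rot: [0.885, 0.465, 0.005, 0.004]
contact_force: [0.4, 0.3, -0.1]
opening: 0.751
```

Run:
```python
from plan import *
plan([(8,1,.4297,.2622,.09,-.044)])
```

```text
t 30.8 p [ 0.5548 -0.0017  0.1158] yaw 0.967 q [ 0.4   0.92 -0.87  1.87  0.98  0.83 -0.03] F [ 0.4  0.3 -0.1] op 0.751
[1, 18.5, -31.5, 3, 0, 0, 0.13], 
[1, 14, -34, 3, 0, 0, 0.13], 
[1, 9.5, -35, 3, 0, 0, 0.13], 
[1, 5, -36, 3, 0, 0, 0.12], 
[1, 0.5, -36.5, 3, 0, 0, 0.13], 
[1, -4.5, -36.5, 3, 0, 0, 0.12], 
[1, -8.5, -35.5, 3, 0, -0.01, 0.13], 
[1, -13.5, -34, 2.5, 0, 0, 0.12], 
--
```

Call:
play_rows --pt "1 18.5 -31.5 3 0 0 0.13" --pt "1 14 -34 3 0 0 0.13" --pt "1 9.5 -35 3 0 0 0.13" --pt "1 5 -36 3 0 0 0.12" --pt "1 0.5 -36.5 3 0 0 0.13" --pt "1 -4.5 -30 3 0 0 0.12" --pt "1 -8.5 -20 3 0 -0.01 0.12" --pt "1 -6 -10 2.5 0 0 0.06"

```text
clock: 31.8
tool_pos: [0.4465, 0.2345, 0.1042]
eef_rot: [1.0, 0.0, 0.011, -0.004]
contact_force: [-0.2, -0.2, -0.0]
opening: 0.997
```

Run:
```python
from plan import *
plan([(4,1,.4297,.2622,.06,-.044),(4,1,.4297,.2622,.01,-.044)])
```

```text
t 31.8 p [0.4465 0.2345 0.1042] yaw 0.0 q [-0.23  0.81 -0.58  2.05  0.91  0.53 -1.48] F [-0.2 -0.2 -0. ] op 0.997
[1, -4.5, -7, 11, 0, -0.01, 0.01], 
[1, -4.5, -6.5, 11, 0, 0, 0.01], 
[1, -4.5, -7, 11, 0, -0.01, 0.01], 
[1, -4, -6.5, 11, -0.01, 0, 0.01], 
[1, 0, 0, 12.5, 0, 0, 0], 
[1, 0, 0, 12.5, 0, 0, 0], 
[1, 0, 0, 12.5, 0, 0, 0], 
[1, -0.5, 0, 12.5, 0, 0, 0], 
--
```

Call:
play_rows --pt "1 -4.5 -7 8 0 -0.01 0.01" --pt "1 -4.5 -7 9 0 0 0.01" --pt "1 -4.5 -7 9 0 -0.01 0.01" --pt "1 -4 -6.5 9 -0.01 0 0.01" --pt "1 0 0 11 0 0 0" --pt "1 0 0 8 0 0 0" --pt "1 0 0 3 0 0 0" --pt "1 0 0 0 0 0 0"

```text
clock: 32.8
tool_pos: [0.4315, 0.2645, 0.0471]
eef_rot: [1.0, -0.02, 0.002, 0.0]
contact_force: [0.2, 1.1, 0.7]
opening: 1.001
```

Run:
```python
from plan import *
plan([(4,1,.4297,.2622,.0055,-.044)])
```

```text
t 32.8 p [0.4315 0.2645 0.0471] yaw -0.039 q [-0.36  0.9  -0.46  2.05  1.    0.43 -1.66] F [0.2 1.1 0.7] op 1.001
[1, -0.5, 0.5, 10.5, 0, 0, 0], 
[1, -0.5, 0.5, 10.5, 0, 0, 0], 
[1, -0.5, 0.5, 10.5, 0, 0, 0], 
[1, -0.5, 1, 10, 0, 0, 0],
```

Call:
play_rows --pt "1 -0.5 0.5 7 0 0 0" --pt "1 -0.5 0.5 9 0 0 0" --pt "1 -0.5 0.5 9 0 0 0" --pt "1 -0.5 1 7 0 0 0" --pt "1 0 0 5 0 0 0" --pt "1 0 0 3 0 0 0" --pt "1 0 0 1 0 0 0" --pt "1 0 0 0 0 0 0"

```text
clock: 33.8
tool_pos: [0.4297, 0.2619, 0.0035]
eef_rot: [1.0, -0.02, 0.002, -0.0]
contact_force: [-0.4, 0.1, 0.2]
opening: 1.0
```

Run:
```python
from plan import *
plan([(2,1,.4297,.2622,.0055,-.044)])
for n in('top','scene'):cv2.imwrite(f'pics/{n}9.png',r.snapshot(n)[...,::-1])
a=cv2.imread('pics/top9.png')[150:290,60:240];b=cv2.imread('pics/scene9.png')[70:210,200:380]
cv2.imwrite('pics/c9.png',cv2.resize(np.hstack([a,b]),None,fx=2.2,fy=2.2))
```

```text
t 33.8 p [0.4297 0.2619 0.0035] yaw -0.039 q [-0.43  0.97 -0.34  2.06  1.13  0.31 -1.78] F [-0.4  0.1  0.2] op 1.0
[1, 0, 0, -1, 0, 0, 0], 
[1, 0, -0.5, -1, 0, 0, 0],
```

View pics/c9.png

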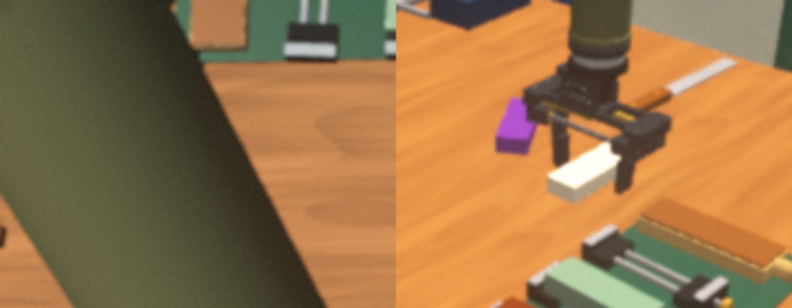

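Call:
play_rows --pt "1 0 0 -1.5 0 0 0" --pt "0.3 0 0 0 0 0 0" --pt "0.3 0 0 0 0 0 0" --pt "0.3 0 0 0 0 0 0" --pt "0.3 0 0 0 0 0 0" --pt "0.3 0 0 0 0 0 0" --pt "0.3 0 0 -5 0 0 0" --pt "0.3 0 0 -10 0 0 0"

```text
clock: 34.9
tool_pos: [0.4292, 0.2613, 0.0204]
eef_rot: [1.0, -0.02, 0.002, 0.0]
contact_force: [0.3, -0.6, -2.9]
opening: 0.512
```

Run:
```python
from plan import *
plan([(4,.3,.44,.25,.085,-.04),(10,.3,.6138,.1269,.09,1.518)])
```

```text
t 34.9 p [0.4292 0.2613 0.0204] yaw -0.039 q [-0.41  0.94 -0.39  2.06  1.08  0.36 -1.73] F [ 0.3 -0.6 -2.9] op 0.512
[0.3, 3, 2.5, -16, 0, 0, 0], 
[0.3, 3, 3, -16, 0, 0, 0], 
[0.3, 2.5, 2.5, -16.5, 0, 0, 0], 
[0.3, 3, 3, -16, 0, 0, 0], 
[0.3, 18, 11.5, -0.5, 0, 0, -0.16], 
[0.3, 15.5, 14.5, -0.5, 0, 0, -0.16], 
[0.3, 13.5, 16.5, -0.5, 0, 0, -0.15], 
[0.3, 10.5, 18.5, -0.5, 0, 0, -0.16], 
--
[0.3, 7.5, 20, -0.5, 0, 0, -0.15], 
[0.3, 4.5, 21, -0.5, 0, 0, -0.16], 
[0.3, 1, 21, -0.5, 0, 0, -0.15], 
[0.3, -2, 21, -0.5, 0, 0, -0.16], 
[0.3, -5.5, 20.5, 0, 0, 0, -0.15], 
[0.3, -8, 20, -0.5, 0, 0, -0.16],
```

Call:
play_rows --pt "0.3 3 2.5 -14 0 0 0" --pt "0.3 3 3 -16 0 0 0" --pt "0.3 2.5 2.5 -16.5 0 0 0" --pt "0.3 3 3 -14 0 0 0" --pt "0.3 15 10 -0.5 0 0 -0.13" --pt "0.3 15.5 14.5 -0.5 0 0 -0.16" --pt "0.3 13.5 16.5 -0.5 0 0 -0.15" --pt "0.3 10.5 18.5 -0.5 0 0 -0.16"

```text
clock: 35.9
tool_pos: [0.5055, 0.1989, 0.0905]
eef_rot: [0.958, 0.288, 0.0, 0.001]
contact_force: [0.7, 0.2, -3.6]
opening: 0.505
```

Run:
```python
from plan import *
plan([(7,.3,.6138,.1269,.09,1.518)])
```

```text
t 35.9 p [0.5055 0.1989 0.0905] yaw 0.584 q [-0.03  0.92 -0.76  1.91  0.97  0.73 -0.79] F [ 0.7  0.2 -3.6] op 0.505
[0.3, 7, 17, 0, 0, 0, -0.13], 
[0.3, 5, 18, 0, 0, 0, -0.13], 
[0.3, 2.5, 18.5, 0, 0, 0, -0.13], 
[0.3, 0, 18.5, 0, 0, 0, -0.14], 
[0.3, -2.5, 18.5, 0.5, 0, 0, -0.13], 
[0.3, -4.5, 18, 0, 0, 0, -0.14], 
[0.3, -7, 17, 0.5, 0, 0, -0.13],
```

Call:
play_rows --pt "0.3 7 17 0 0 0 -0.13" --pt "0.3 5 18 0 0 0 -0.13" --pt "0.3 2.5 18.5 0 0 0 -0.13" --pt "0.3 0 18.5 0 0 0 -0.14" --pt "0.3 -2.5 18.5 0.5 0 0 -0.13" --pt "0.3 -4 14 0 0 0 -0.12" --pt "0.3 -3 8 0.5 0 0 -0.08" --pt "0.3 -1 3 0 0 0 -0.03"

```text
clock: 36.9
tool_pos: [0.6063, 0.1228, 0.092]
eef_rot: [0.731, 0.682, -0.005, 0.001]
contact_force: [0.1, -0.8, -1.9]
opening: 0.507
```

Run:
```python
from plan import *
plan([(3,.3,.6138,.1269,.07,1.518),(5,.3,.6138,.1269,.03,1.518)])
```

```text
t 36.9 p [0.6063 0.1228 0.092 ] yaw 1.501 q [ 0.21  1.06 -0.97  1.67  1.02  1.02  0.37] F [ 0.1 -0.8 -1.9] op 0.507
[0.3, 1.5, 2.5, 7.5, 0, 0, -0.01], 
[0.3, 1.5, 2.5, 7, 0, 0, 0], 
[0.3, 2, 2.5, 7.5, -0.01, 0.01, -0.01], 
[0.3, 0, 0, 8, 0, 0, 0], 
[0.3, 0, 0, 8, 0, 0, 0], 
[0.3, 0, 0, 8, 0, 0, 0], 
[0.3, 0, 0, 8, 0, 0, 0], 
[0.3, 0, -0.5, 8, 0, 0, 0], 
--
```

Call:
play_rows --pt "0.3 1.5 2.5 7.5 0 0 -0.01" --pt "0.3 1.5 2.5 9 0 0 0" --pt "0.3 1.5 2.5 10 -0.01 0.01 -0.01" --pt "0.3 0 0 11 0 0 0" --pt "0.3 0 0 11 0 0 0" --pt "0.3 0 0 8 0 0 0" --pt "0.3 0 0 3 0 0 0" --pt "0.3 0 0 0 0 0 0"

```text
clock: 37.9
tool_pos: [0.6127, 0.1255, 0.0274]
eef_rot: [0.724, 0.69, 0.0, 0.001]
contact_force: [0.8, 0.1, -3.4]
opening: 0.508
```

Run:
```python
from plan import *
plan([(4,.3,.6138,.1269,.0235,1.518)])
for n in('top','scene'):cv2.imwrite(f'pics/{n}10.png',r.snapshot(n)[...,::-1])
a=cv2.imread('pics/top10.png')[70:210,120:300];b=cv2.imread('pics/scene10.png')[100:240,220:400]
cv2.imwrite('pics/c10.png',cv2.resize(np.hstack([a,b]),None,fx=2.2,fy=2.2))
```

```text
t 37.9 p [0.6127 0.1255 0.0274] yaw 1.522 q [ 0.19  1.15 -0.92  1.67  1.12  0.94  0.33] F [ 0.8  0.1 -3.4] op 0.508
[0.3, 0.5, 0.5, 1, 0, 0, 0], 
[0.3, 0.5, 0, 1, 0, 0, 0], 
[0.3, 0, 0.5, 1, 0, 0, 0], 
[0.3, 0.5, 0, 1, 0, 0, 0],
```

View pics/c10.png

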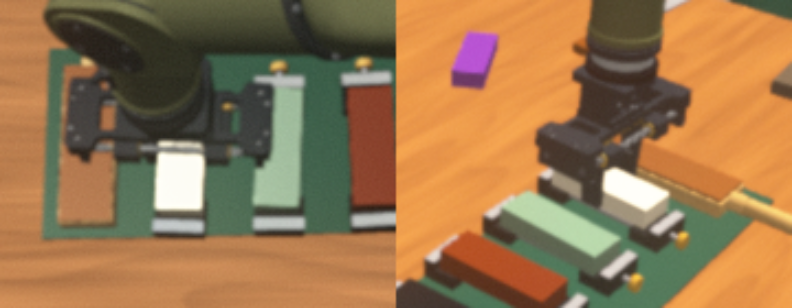

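Call:
play_rows --pt "0.3 0.5 0.5 1.5 0 0 0" --pt "0.3 0.5 0.5 1.5 0 0 0" --pt "0.3 0 0 1.5 0 0 0" --pt "0.3 0 0 1 0 0 0" --pt "0.3 0 0 0.5 0 0 0" --pt "0.3 0 0 0 0 0 0" --pt "0.3 0 0 0 0 0 0" --pt "0.3 0 0 0 0 0 0"

```text
clock: 39.0
tool_pos: [0.6147, 0.127, 0.0237]
eef_rot: [0.724, 0.689, 0.001, 0.002]
contact_force: [-0.3, 0.4, 0.3]
opening: 0.51
```

Run:
```python
from plan import *
plan([(4,.3,.6138,.1269,.023,1.518)])
```

```text
t 39.0 p [0.6147 0.127  0.0237] yaw 1.521 q [ 0.18  1.16 -0.92  1.66  1.13  0.94  0.33] F [-0.3  0.4  0.3] op 0.51
[0.3, 0, 0, 0, 0, 0, 0], 
[0.3, 0, -0.5, 0, 0, 0, 0], 
[0.3, 0, 0, 0.5, 0, 0, 0], 
[0.3, 0, -0.5, 0, 0, 0, 0],
```

The force has dropped to zero, so the stone is on its bed. I release and rise.

Call:
play_rows --pt "0.3 0 0 0.5 0 0 0" --pt "0.55 0 0 0 0 0 0" --pt "0.62 0 0 0 0 0 0" --pt "0.68 0 0 0 0 0 0" --pt "0.68 0 0 0 0 0 0" --pt "0.68 0 0 -8 0 0 0" --pt "0.68 0 0 -20 0 0 0" --pt "0.68 0 0 -25 0 0 0"

```text
clock: 40.0
tool_pos: [0.6144, 0.1276, 0.0783]
eef_rot: [0.724, 0.69, 0.002, 0.001]
contact_force: [0.0, 0.2, 0.2]
opening: 0.677
```

Call:
play_rows --pt "0.68 0 0 -30 0 0 0" --pt "0.68 0 0 -40 0 0 0" --pt "0.68 0 -25 -30 0 0 0" --pt "0.68 0 -40 -20 0 0 0" --pt "0.68 0 -45 -10 0 0 0" --pt "0.68 0 -40 0 0 0 0" --pt "0.68 0 -20 0 0 0 0" --pt "0.68 0 0 0 0 0 0"

```text
clock: 41.0
tool_pos: [0.4405, 0.1397, 0.2247]
eef_rot: [0.723, 0.691, 0.01, 0.005]
contact_force: [-0.3, 0.4, 0.4]
opening: 0.683
```

Run:
```python
from plan import *
plan([(1,.68,.45,.13,.2,1.518)])
for n in('top','scene'):cv2.imwrite(f'pics/{n}11.png',r.snapshot(n)[...,::-1])
a=cv2.imread('pics/top11.png')[40:240,110:430];b=cv2.imread('pics/scene11.png')[140:340,130:450]
cv2.imwrite('pics/c11.png',cv2.resize(np.vstack([a,b]),None,fx=1.5,fy=1.5))
```

```text
t 41.0 p [0.4405 0.1397 0.2247] yaw 1.526 q [ 0.27  0.72 -1.15  2.05  0.87  0.93  0.17] F [-0.3  0.4  0.4] op 0.683
[0.68, -9.5, 9.5, 25, 0.02, -0.01, 0.01],
```

View pics/c11.png

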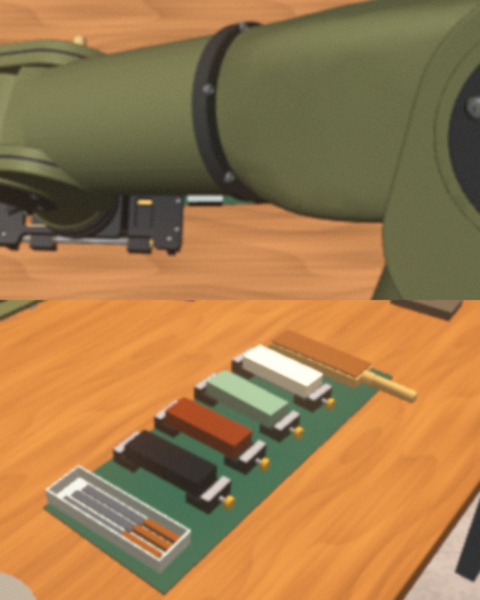

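Call:
play_rows --pt "0.68 30 -8 0 0 0 0" --pt "0.68 45 -15 -3 0 0 0" --pt "0.68 50 -22 -3 0 0 0" --pt "0.68 50 -25 -3 0 0 0" --pt "0.68 50 -30 0 0 0 0" --pt "0.68 50 -30 0 0 0 0" --pt "0.68 40 -20 0 0 0 0" --pt "0.68 15 -5 0 0 0 0"

```text
clock: 42.1
tool_pos: [0.3138, 0.4906, 0.2323]
eef_rot: [0.732, 0.681, 0.012, 0.003]
contact_force: [-0.3, -0.7, -0.7]
opening: 0.685
```

Run:
```python
from plan import *
plan([(1,.68,.25,.55,.2,1.518)])
for n in('top','scene'):cv2.imwrite(f'pics/{n}12.png',r.snapshot(n)[...,::-1])
```

```text
t 42.1 p [0.3138 0.4906 0.2323] yaw 1.5 q [-0.54  0.82 -1.04  1.7   0.81  1.09 -0.34] F [-0.3 -0.7 -0.7] op 0.685
[0.68, 54, -68.5, 31.5, 0.02, -0.01, -0.02],
```

View pics/top12.png

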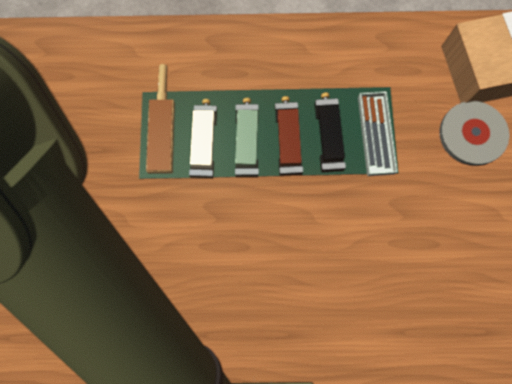

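Run:
```python
from fit import *
im=cv2.imread('pics/top12.png')
Hd={'ivory':(.6138,.1269,-.053),'green':(.6146,.0292,-.0125),'brown':(.6167,-.0645,.042),'charcoal':(.6241,-.157,.048)}
f=4;x0,y0=185,85
c=cv2.resize(im[y0:185,x0:355],None,fx=f,fy=f,interpolation=cv2.INTER_CUBIC)
h=cv2.cvtColor(im,cv2.COLOR_BGR2HSV)
for k,g in Hd.items():
    q=proj(cor(*g,.018),'top');t=q[[1,3,7,5]]
    cv2.polylines(c,[(((t-[x0,y0]+.5)*f-.5)).round().astype(int)],True,(0,255,255),1)
    # long edge direction and width centre via mask in rectified plane
    s=2000;a=rect(im,'top',.043,x0=g[0]-.055,x1=g[0]+.055,y0=g[1]-.045,y1=g[1]+.045,s=s)
    hs=cv2.cvtColor(a,cv2.COLOR_BGR2HSV);H,S,V=[hs[...,i].astype(int) for i in range(3)]
    ref=a[a.shape[0]//2-10:a.shape[0]//2+10,a.shape[1]//2-10:a.shape[1]//2+10].reshape(-1,3).mean(0)
    m=(np.linalg.norm(a-ref,axis=2)<(22 if k=='charcoal' else 35))
    pts=[]
    for rr in range(40,a.shape[0]-40,4):
        w=np.where(m[rr])[0]
        if len(w)>40: pts.append((g[0]+.055-rr/s,g[1]+.045-(w.min()+w.max())/2/s,(w.max()-w.min())/s))
    P=np.array(pts);pf=np.polyfit(P[:,0]-g[0],P[:,1],1)
    print(k,'dy mm',round((pf[1]-g[1])*1000,1),'dyaw',round(pf[0]-g[2],3),'width',P[:,2].mean().round(4))
cv2.imwrite('pics/c12.png',c)
```

```text
ivory dy mm 0.2 dyaw 0.013 width 0.0425
green dy mm 0.6 dyaw -0.037 width 0.0416
brown dy mm 0.7 dyaw -0.019 width 0.0443
charcoal dy mm 2.5 dyaw 0.027 width 0.047
```

View pics/c12.png

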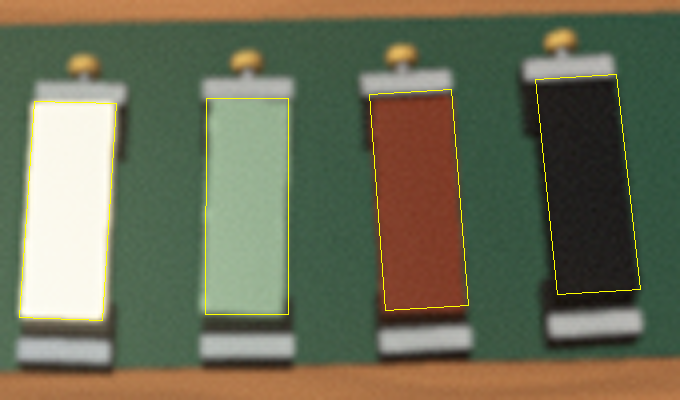

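Run:
```python
from plant import r
s=r.get_state();print(s['clock'],abs(s['qd']).max(),s['contact_force'])
print(r.finish_job())
```

```text
42.2 0.05521768558381459 [-0.07462624 -0.51688653 -0.17690668]
the job is handed in; nothing more can be done
None
```

All four stones are laid in their holders and the job is handed in at 42 s of the 115 s allowed. No verdict was reported. The strop lies next to holder_1, so the order is ivory in holder_1, grey-green in holder_2, brown in holder_3 and charcoal in holder_4, next to the tray. I left the purple look-alike alone.

**Last checks, from the top and scene pictures:**
- **Sideways and in line:** the stones are off by 0.2 to 2.5 mm (limit 12 mm) and 0.013 to 0.037 rad (limit 0.14 rad). Charcoal has the largest sideways error and grey-green the largest angle.
- **Lengthwise:** each top face matches its predicted outline between the end stops. The gap between the stops allows only about 6 mm either way.
- **Flatness:** I judged this only by eye. All four look flat on their beds.
- **Strop and tray:** both look unmoved, but I did not measure them.
- **Robot:** it stood well clear, with no contact force above noise. It was still settling slightly at hand-in, at 0.055 rad/s.

**What disagreed or nearly failed:**
- I fitted the stones' starting poses from the top picture only. The scene-picture fit was poor for ivory and failed for charcoal.
- For brown and charcoal, which lay close to the base, wrist joint 6 came close to its 0.04 rad limit, reading 0.04 on brown. I went down slowly there, and the readings never went past it.

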